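Lock the vise jaw and fit the stud's spring clip

ROBOT

A 6-joint arm with a two-finger parallel gripper is mounted at the origin on the work surface. World frame = base frame: x ahead of the robot, y to its left, z up, the work surface at z = 0. Lengths are in mm, angles in rad, forces in N, time in s.
With the tool pointing down it reaches from about 400 to 925 mm from the base axis. Payload 12.5 kg.
Tool frame: the origin (TCP) lies at the very end of the fingers, on their centre line; the grasp point (between the pads) lies 19 mm behind it (env.grip_point_offset is the distance from the TCP to the grasp point, in mm); z points along the fingers, y is the direction in which the jaws open and shut (so a half turn about z gives the same grasp; the last joint's range is limited). The gripper opens to 95 mm and grips with 3 to 60 N. Pads are 20 mm wide; open, the fingers measure 119 mm over their backs; the gripper's body (75 mm by 180 mm) begins 59 mm behind the grasp point.
Start: joints at [-1.274, 0.491, 1.559, -0, 1.092, -0.106], TCP at [245.022, -574.99, 191.861] pointing down, gripper open.
Joint ranges: [-3.1, 3.1], [-0.84, 2.19], [0.05, 2.79], [-1.13, 4.28], [0.06, 2.93], [-2.69, 2.69]. Speed limits (rad/s): [2.22, 2.22, 2.79, 3.14, 3.14, 3.14].

INTERFACE

Orientations are given as [roll, pitch, yaw] about the fixed x, y, z axes, in that order (R = Rz(yaw) Ry(pitch) Rx(roll)).
In Python, from cell import env gives the robot as it stands.
- The arm moves only by the tool drive_tool, never from a script. Its argument "commands" is a list of rows, each an object of numbers: "dx", "dy", "dz": the shift along the world's x, y, z in mm; "yaw": the turn about the world's z in degrees. In form: [{"dx": .., "dy": .., "dz": .., "yaw": ..}, ...]. A call has 1 to 5 rows; each row shifts and turns the commanded pose from where the row before left it; what a row does not reach is not made up. A row lasts 1/12 s, in which the tool goes at most 41.7 mm and 7.16 degrees, less where a joint would pass 70% of its speed; a pose out of reach is approached as far as the arm can. A call with a gripper value outside its range is refused whole. "grip" is the opening, from 0 (shut) to 1 (fully open), set as the call begins (left out, the last holds). The fingers move at their own pace and stop on an object; the grip force is fixed at half the most. Time passes only in rows, so rows that do not move let the fingers close. It gives the time, the measured TCP pose, the force and the opening at its end, in the units of the state.
- env.state(): the state, without advancing time (a new reading comes with each control period).
- env.read_camera(name): name is "scene" or "side" or "wrist"; returns the picture (384x512x3 uint8, red, green, blue); there is no depth.
- env.calibration(name): a dict with "intrinsics" (3x3 intrinsics, pixels), "rvec" (rotation vector, rad) and "tvec" (3), from world to camera coordinates, as OpenCV has them. Camera axes: x right, y down, z forward; pixel columns grow to the right and rows downward; lengths in mm; the calibration is good to about 2 mm. A picture is of the moment at which its call begins: read the wrist's pose just before it. calibration takes no time and is no camera call; for the wrist camera it gives the pose at the moment of the call.
- env.job_done(): hands the job in, once; it reports no verdict.
Trained networks look in the newest picture that a camera, given by its name, has taken for a name from the list of things; names that differ only in an ending like _2 or _b are one class to them, and where a whole thing is asked for, a point or a joint stands for the part that bears it (a point fixed in the world has none). Each returns a list of dicts, best first, with "conf" (0 to 1); they miss things now and then, are a little off and sometimes report something else, mostly with a low value. They report only what shows in the picture. A call takes as long as a camera call. They do not tell look-alikes from the thing itself.
- env.trace(query, camera): "pixels" (384x512 bool, what is visible of it) and "pixel" ([column, row] in pixels, amid what is visible of it).
- env.place_of(query, camera): "pixel" ([column, row] in pixels: a listed point, or the origin of a listed thing).
The state is a dict: "t": time; "joints": joint angles; "qvel": joint speeds; "tau": joint torques, N m; "eef_pos": TCP position; "tcp_rot": TCP orientation; "ft_force": force on the tool from outside, world axes, zero at the start; "moment": the same for the moment, N m; "opening": opening from 0.0 (shut) to 1.0 (fully open).
Only numpy, scipy, OpenCV 4.12 (cv2) and the standard library are available. Lean on these libraries where they do the work, as an engineer would, in place of code of your own. Each camera call takes 0.05 s, during which the arm holds its last target.

TASK

Lock the vise jaw before the ore is hammered: swing the blue lock bar by its red peg until it is fully closed around the brass-headed stud, then take the spring clip from the bucking plate by its orange tab, push it sideways into the stud's groove, lying flat on the bar, until it snaps fully home, and let go. The stud slides loosely in its slot and gives way until it meets a stop that you must find by feel, so keep pushing gently until the clip has clicked home, but never press harder than about 25 N on the stud or 40 N on the bar. Leave the hammer, sample jar, steel cup and loose ore lump where they are.

Things in the scene. Friction and masses are not known exactly. Their poses are not given: they have to be found in the camera images.
- vise: Dark cast iron vise bolted to the bench, base 250 x 120 mm plus a side wing, jaws 95 mm high, ore chunk between them up to 120 mm high. Origin: underside, middle of the main base. x runs along the screw, away from the crank (crank reaches 165 mm to -x); y points to the wing with the jaw lock (stud at y = 150 mm, main base ends at y = 60 mm), z up.
- stud_groove (a point): Middle of the upright stud's groove: neck 14 mm across, free from the bar's top (48 mm above the bench) to the brass head (57.5 mm; 21 mm across, top at 69.5 mm). Point at 50.5 mm, as is the clip's eye when home. Axes as the vise's. The foot slides loosely (2 N) along the vise's x; a push to +x moves it by 8 to 40 mm to a hard stop, and only then does the clip spread.
- lock_bar (a joint): Swing of the blue lock bar about its upright pivot, rad. 0 = fully closed at its stop, fork around the stud, bar pointing along the vise's +y; grows to 1.1 as the free end swings towards the vise's +x. Starts open by 0.5 to 0.8. Stiff: about 3.5 N at the peg; stays where it is left. Bar 8 mm thick, top 48 mm above the bench.
- bar_peg (a point): On the axis of the upright red peg on the bar's free end: 12 mm across, from 48 to 88 mm above the bench (this point at 70 mm), 105 mm from the pivot. Push it from the vise's +x side round the arc, or pinch it from above; the bar's flat fork plate (top 48 mm above the bench) reaches 66 mm behind the peg, on that side, so keep the fingertips above it.
- bar_pivot (a point): Pivot of the lock bar, on its axis, at the height of the bar's top (48 mm above the bench). Axes parallel to the vise's.
- clip_tab (a point): Grip point of the spring clip, in its upright orange tab: 22 mm along the clip's x, 10 mm thick along y, top 46 mm above the clip's underside. This point is 30 mm above the underside and 42 mm behind (-x of) the eye. The clip lies flat on the bucking plate, mouth towards its +x; 72 mm long, 34 mm wide, plate 5 mm thick, about 75 g. Axes: x towards the mouth, z up.
- clip_eye (a point): Centre of the clip's eye (where the neck sits when home), 2.5 mm above the clip's underside; axes as clip_tab. Two prongs reach 18 mm ahead of it; their flared tips take the neck up to 3 mm off centre; the throat, 7 mm ahead of the eye, is 9 mm wide and springs open. With the stud at its stop it snaps through at 5 to 10 N, then the back of the eye meets the neck hard.
- shelf (a point): Centre of the top of a grey slide shelf, 60 mm square, fixed to the vise on the -x side of the stud and the closed bar, top 48 mm above the bench, flush with the bar: the clip can be slid along it, mouth first, towards the vise's +x onto the stud. Axes as the vise's.
- bucking_plate: Dark hardened steel plate 170 x 150 x 16 mm lying on the bench (heavy, fixed), the clip lies on top of it. Origin: centre of its underside.
- hammer: Hammer 280 mm long, lying on the bench; bystander. Origin: middle of its underside.
- sample_jar: Lidded sample jar, 64 mm across, 90 mm high; bystander. Origin: centre of its underside.
- steel_cup: Steel cup, 72 mm across, 70 mm high; bystander. Origin: centre of its underside.
- ore_lump: Rusty lump of ore about 50 x 42 x 36 mm; bystander. Origin: centre of its underside.
Not all that is in view belongs to the job. What is shaped like the part that bears clip_tab but green is not meant.

How it is judged (in metres and radians):
On the way, in this order (a step that is already met when the one before it is completed fails the run):
1. the lock bar is swung fully closed (value of joint lock_bar below 0.06 rad), for 0.2 s.
2. the clip has snapped home in the stud's groove (horizontal distance between clip_eye and stud_groove below 0.0035 m and z of clip_eye in the frame of stud_groove between -0.004 and 0.004 m and angle between clip_eye's own z axis and vertical below 0.2 rad), for 0.2 s.
At the end, for the whole second after the job is handed in: The lock bar is closed (within 0.1 rad); the clip lies at rest in the stud's groove with its eye within 3.5 mm of the stud's axis, within 4 mm of the groove's mid-height and level within 0.2 rad; the robot has let go (all of step 2 and value of joint lock_bar below 0.1 rad and linear speed of clip below 0.02 m/s); the robot touches nothing.
It fails at once if the stud is pressed with more than 25 N, by the clip or the robot (contact force between stud and anything else above 25 N).
It fails at once if the lock bar is pressed with more than 40 N (contact force between lock_bar and anything else above 40 N).
It fails at once if the hammer, sample jar, steel cup or loose ore lump is moved by more than 30 mm (distance of any of hammer, sample_jar, steel_cup, ore_lump from where it was at the start of the episode above 0.03 m).
It also fails if it takes over 64 s, if anything falls off the work surface, if the arm or the gripper's body presses on something with over 40 N, if the wrist force passes 120 N, or if a joint passes its speed limit or range.

## Working session

There is one attempt and no reset: what is moved stays moved. The work goes in short steps, Python scripts to look and compute and a tool call to move; the robot and the scene stay as the last step left them, time stands still between calls to the robot, and variables do not carry over. Pictures are saved under pics/ and viewed, and the job is handed in when it is done.

Besides the shell and the picture viewer there is one more tool, called after ">>>" as a command line: name --argument value ..., lists and objects as JSON in quotes. drive_tool: Moves the arm, as the interface text tells. Its arguments: {"type":"object","properties":{"commands":{"type":"array"},"grip":{"type":"number"}},"required":["commands"]}

```bash
mkdir -p pics
cat > h.py <<'E'
import numpy as np, cv2
from cell import env
def cal(n):
    c=env.calibration(n); K=np.array(c["intrinsics"],float); R=cv2.Rodrigues(np.array(c["rvec"],float))[0]; t=np.array(c["tvec"],float).ravel(); return K,R,t
def ray(c,p):
    K,R,t=c; d=R.T@np.linalg.solve(K,[p[0],p[1],1.]); return -R.T@t,d/np.linalg.norm(d)
def atz(c,p,z):
    o,d=ray(c,p); return o+d*(z-o[2])/d[2]
def tri(obs):
    A=np.zeros((3,3));b=np.zeros(3)
    for c,p in obs:
        o,d=ray(c,p);M=np.eye(3)-np.outer(d,d);A+=M;b+=M@o
    x=np.linalg.solve(A,b); return x,[np.linalg.norm((np.eye(3)-np.outer(ray(c,p)[1],ray(c,p)[1]))@(x-ray(c,p)[0])) for c,p in obs]
def proj(c,X):
    K,R,t=c; q=K@(R@np.asarray(X,float)+t); return q[:2]/q[2]
def snap(n,f):
    im=env.read_camera(n); cv2.imwrite(f"pics/{f}.png",cv2.cvtColor(im,cv2.COLOR_RGB2BGR)); return im
E
python3 - <<'E'
from h import *
np.set_printoptions(precision=1,suppress=True)
for n in("scene","side","wrist"):
    c=cal(n); snap(n,n+"0"); print(n,"cam at",-c[1].T@c[2])
    for q in["stud_groove","bar_peg","bar_pivot","clip_tab","clip_eye","shelf","vise","bucking_plate"]:
        for r in env.place_of(q,n)[:3]: print(q,np.array(r["pixel"]),round(r["conf"],2))
print(env.state())
E
```

```text
scene cam at [1036.4  524.5 1135.1]
stud_groove [257.8 195.8] 0.56
bar_peg [244.1 207.5] 0.78
bar_pivot [236.8 183.6] 0.97
clip_tab [442.8 277.7] 0.69
clip_tab [358.6 232.4] 0.6
clip_eye [423.5 263.9] 0.76
clip_eye [349.1 249.8] 0.71
shelf [268.7 183.7] 0.61
vise [215.  188.9] 0.92
bucking_plate [351.3 247.6] 0.8
bucking_plate [258.7 198.3] 0.59
side cam at [253.7 843.4 751.3]
stud_groove [256.  185.3] 0.51
bar_peg [237.  178.4] 0.82
bar_pivot [263.6 174. ] 0.75
clip_tab [257.1 362.9] 0.93
clip_tab [258.1 262.3] 0.5
clip_tab [176.4 248.9] 0.26
clip_eye [268.7 355.9] 0.82
clip_eye [246.3 273.3] 0.51
shelf [273.  189.1] 0.87
shelf [253.7 273.9] 0.45
vise [262.8 263.3] 0.61
vise [255.7 170.9] 0.58
bucking_plate [252.8 274.4] 0.71
wrist cam at [ 313.  -545.3  384.1]
{'t': 1.35, 'joints': array([-1.3,  0.5,  1.6,  0. ,  1.1, -0.1]), 'qvel': array([-0., -0.,  0.,  0.,  0.,  0.]), 'tau': array([ -0. , -61.2, -25.8,   0.1,   0. ,   0. ]), 'eef_pos': array([ 245. , -575. ,  191.9]), 'tcp_rot': array([ 3.1, -0. ,  0.4]), 'ft_force': array([-0.1, -0.1, -0.2]), 'moment': array([ 0.,  0., -0.]), 'opening': 1.0009364397523888}
```

View pics/scene0.png

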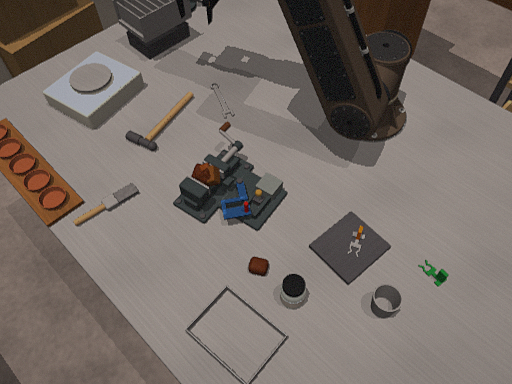

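View pics/side0.png

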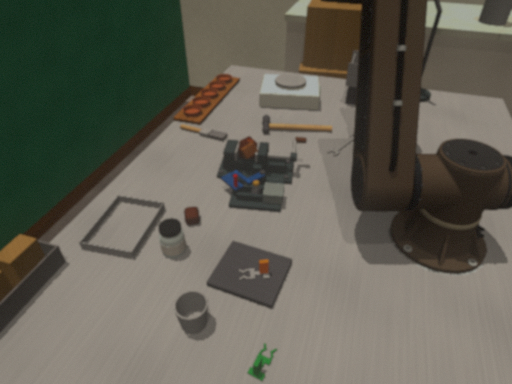

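Run:
```python
from h import *
np.set_printoptions(precision=1,suppress=True)
s,d=cal("scene"),cal("side")
P={"groove":([257.8,195.8],[256,185.3]),"peg":([244.1,207.5],[237,178.4]),"pivot":([236.8,183.6],[263.6,174]),"tabA":([442.8,277.7],[257.1,362.9]),"eyeA":([423.5,263.9],[268.7,355.9]),"tabB":([358.6,232.4],[258.1,262.3]),"eyeB":([349.1,249.8],[246.3,273.3]),"shelf":([268.7,183.7],[273,189.1]),"plate":([351.3,247.6],[253,274.4])}
for k,(a,b) in P.items():
    x,e=tri([(s,a),(d,b)]); print(k,x,np.array(e))
a=cv2.imread("pics/scene0.png");b=cv2.imread("pics/side0.png")
A=cv2.resize(a[150:300,190:470],(784,420),interpolation=cv2.INTER_CUBIC)
cv2.imwrite("pics/sc.png",A)
cv2.imwrite("pics/sd.png",cv2.resize(b[130:390,150:350],(460,598),interpolation=cv2.INTER_CUBIC))
```

```text
groove [525.4  -4.5  52. ] [2.8 2.8]
peg [585.2   1.2  66.5] [4.7 4.7]
pivot [528.1 -90.5  32.5] [3.8 3.8]
tabA [361.7 504.4  32.6] [4.9 4.9]
eyeA [344.8 453.1  -9.3] [5.2 5.2]
tabB [426.2 279.3  58.8] [1.3 1.3]
eyeB [457.2 281.1   6.6] [0.3 0.3]
shelf [472.4 -12.1  47. ] [0.2 0.2]
plate [442.8 277.8   1.1] [2.9 2.9]
```

View pics/sc.png

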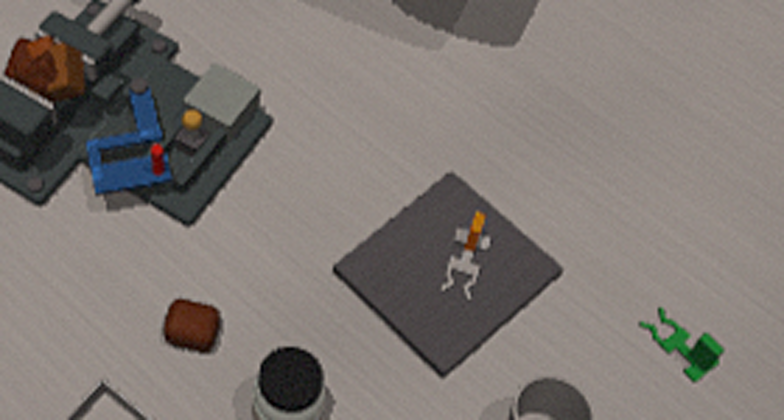

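View pics/sd.png

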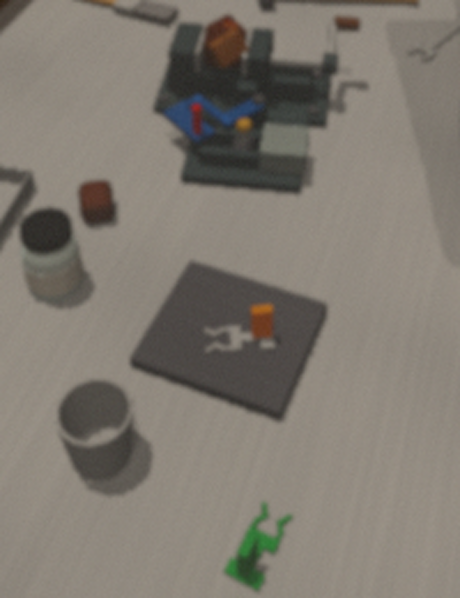

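Run:
```python
from h import *
np.set_printoptions(precision=3,suppress=True)
c=cal("wrist"); print(c[0], c[1][2], c[1][1]); s=env.state(); print(s["tcp_rot"],s["eef_pos"])
```

```text
[[285.648   0.    253.488]
 [  0.    285.648 196.934]
 [  0.      0.      1.   ]] [-0.241 -0.101 -0.965] [-0.888 -0.379  0.261]
[ 3.142 -0.     0.403] [ 245.034 -574.959  191.857]
```

>>> drive_tool --commands '[{"dx": 10,"dy": 32,"dz": 15,"yaw": -1},{"dx": 14,"dy": 36,"dz": 15,"yaw": -1},{"dx": 14,"dy": 36,"dz": 15,"yaw": -2},{"dx": 14,"dy": 36,"dz": 15,"yaw": -2},{"dx": 14,"dy": 36,"dz": 15,"yaw": -2}]'

```text
t: 1.77
eef_pos: [311.2, -397.3, 267.5]
tcp_rot: [3.141, -0.0, 0.261]
ft_force: [0.3, -0.0, 1.2]
opening: 1.002
```

>>> drive_tool --commands '[{"dx": 14,"dy": 38,"dz": 8,"yaw": -2},{"dx": 14,"dy": 38,"dz": 8,"yaw": -2},{"dx": 14,"dy": 38,"dz": 8,"yaw": -2},{"dx": 14,"dy": 38,"dz": 8,"yaw": -2},{"dx": 14,"dy": 38,"dz": 0,"yaw": -2}]'

```text
t: 2.18
eef_pos: [381.6, -207.4, 300.4]
tcp_rot: [3.14, -0.002, 0.087]
ft_force: [0.6, -0.2, 0.6]
opening: 0.997
```

>>> drive_tool --commands '[{"dx": 16,"dy": 36,"yaw": -1},{"dx": 16,"dy": 36,"yaw": -1},{"dx": 16,"dy": 36,"yaw": -1},{"dx": 16,"dy": 36,"yaw": -1},{"dx": 12,"dy": 36,"yaw": -1}]'

```text
invalid input
```

>>> drive_tool --commands '[{"dx": 5,"dy": 16},{"dx": 0},{"dx": 0}]'

```text
invalid input
```

```bash
cat > look.py <<'E'
from h import *
import sys,pickle
np.set_printoptions(precision=1,suppress=True)
def look(f,qs):
    s=env.state();print(s["eef_pos"],np.round(s["tcp_rot"],3),np.round(s["ft_force"],1),"t",s["t"])
    c=cal("wrist"); snap("wrist",f); o={}
    for q,z in qs:
        for r in env.place_of(q,"wrist")[:2]:
            print(q,np.array(r["pixel"]),round(r["conf"],2),"at z",z,atz(c,r["pixel"],z))
            o.setdefault(q,r["pixel"])
    pickle.dump((c,o),open(f"{f}.pkl","wb"))
V=[("stud_groove",50.5),("bar_peg",70),("bar_pivot",48),("shelf",48)]
C=[("clip_tab",46),("clip_eye",18.5),("bucking_plate",0)]
def tri2(a,b):
    c,o=pickle.load(open(a+".pkl","rb"));c2,o2=pickle.load(open(b+".pkl","rb"))
    for q in o:
        if q in o2: x,e=tri([(c,o[q]),(c2,o2[q])]); print("TRI",q,x,np.array(e))
E
python3 -c "
from look import *
look('w1',V)"
```

```text
[ 381.6 -207.4  300.4] [ 3.1 -0.   0.1] [ 0.6 -0.2  0.6] t 2.1833
stud_groove [119.7  55.1] 0.91 at z 50.5 [526.9  -4.   50.5]
bar_peg [101.6   1.9] 0.59 at z 70 [585.    8.5  70. ]
bar_pivot [171.5  59. ] 0.82 at z 48 [528.5 -76.3  48. ]
shelf [126.4  95.5] 0.69 at z 48 [473.5 -10.8  48. ]
shelf [101.6   0.5] 0.67 at z 48 [593.5  19.3  48. ]
```

View pics/w1.png

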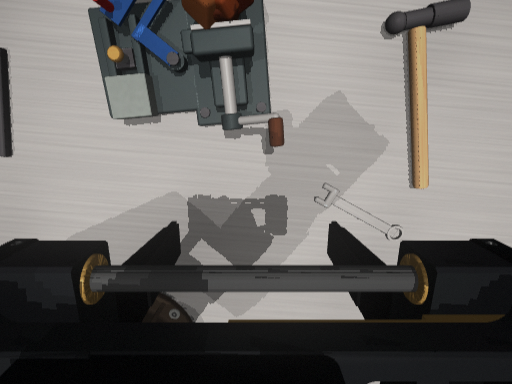

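>>> drive_tool --commands '[{"dx": 20,"dy": 36,"dz": 0,"yaw": -1},{"dx": 20,"dy": 36,"dz": 0,"yaw": -1},{"dx": 20,"dy": 36,"dz": 0,"yaw": -1},{"dx": 20,"dy": 36,"dz": 0,"yaw": -1},{"dx": 18,"dy": 36,"dz": 0,"yaw": -1}]'

```text
t: 2.85
eef_pos: [480.0, -28.9, 298.6]
tcp_rot: [3.141, 0.0, -0.002]
ft_force: [-0.3, -0.5, 0.4]
opening: 0.998
```

>>> drive_tool --commands '[{"dx": 0,"dy": 0,"dz": 0,"yaw": 0},{"dx": 0,"dy": 0,"dz": 0,"yaw": 0}]'

```text
t: 3.02
eef_pos: [479.6, -28.9, 298.2]
tcp_rot: [3.142, 0.001, 0.003]
ft_force: [-1.2, -0.7, 0.1]
opening: 0.999
```

```bash
python3 -c "
from look import *
look('w2',V)
tri2('w1','w2')"
```

```text
[479.6 -28.9 298.2] [3.1 0.  0. ] [-1.2 -0.7  0.1] t 3.0167
stud_groove [237.3 138. ] 0.77 at z 50.5 [526.   -2.8  50.5]
bar_peg [241.6 172.4] 0.72 at z 70 [477.   -9.8  70. ]
bar_peg [228.5  97.3] 0.64 at z 70 [582.8   7.7  70. ]
shelf [242.8 172.5] 0.97 at z 48 [472.8 -10.7  48. ]
TRI stud_groove [526.5  -3.1  49.3] [0.7 0.7]
TRI bar_peg [523.2 -37.4 211.2] [29.4 29.4]
TRI shelf [473.2 -10.9  48.6] [0.3 0.3]
```

View pics/w2.png

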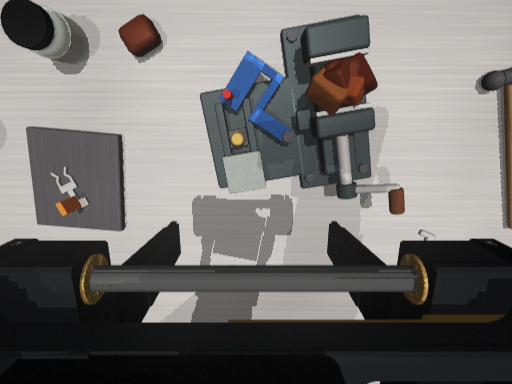

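Run:
```python
from look import *
c,o=pickle.load(open("w2.pkl","rb"))
for p,z in [((288,137),48),((228.5,97),70),((203,95),16),((220,188),16),((281,28),20),((301,187),20),((243,172),48),((237,138),60), ((228,95),88)]:
    print(p,z,atz(c,p,z))
im=cv2.imread("pics/w2.png"); cv2.imwrite("pics/w2c.png",cv2.resize(im[20:210,190:390],(630,598),interpolation=cv2.INTER_CUBIC))
cv2.imwrite("pics/w2d.png",cv2.resize(im[120:240,20:140],(590,590),interpolation=cv2.INTER_CUBIC))
```

```text
(288, 137) 48 [527.6 -79.7  48. ]
(228.5, 97) 70 [583.2   7.7  70. ]
(203, 95) 16 [589.9  52.2  16. ]
(220, 188) 16 [440.   29.6  16. ]
(281, 28) 20 [683.  -67.2  20. ]
(301, 187) 20 [ 443.2 -107.8   20. ]
(243, 172) 48 [473.6 -11.   48. ]
(237, 138) 60 [526.6  -2.9  60. ]
(228, 95) 88 [584.5   6.8  88. ]
```

View pics/w2c.png

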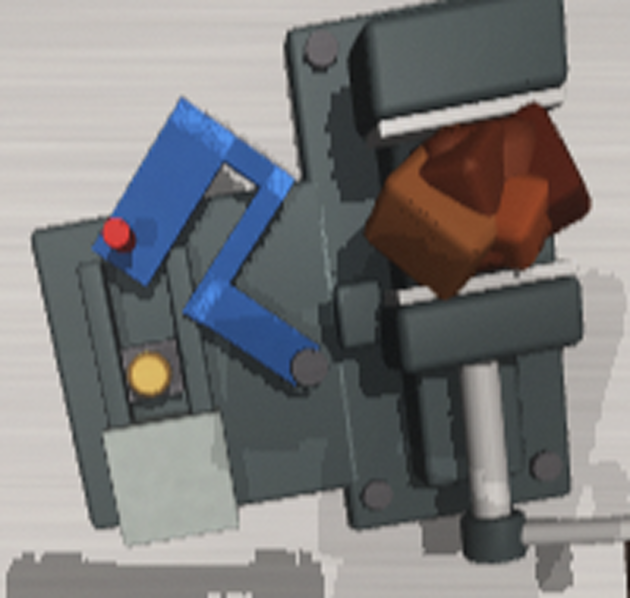

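View pics/w2d.png

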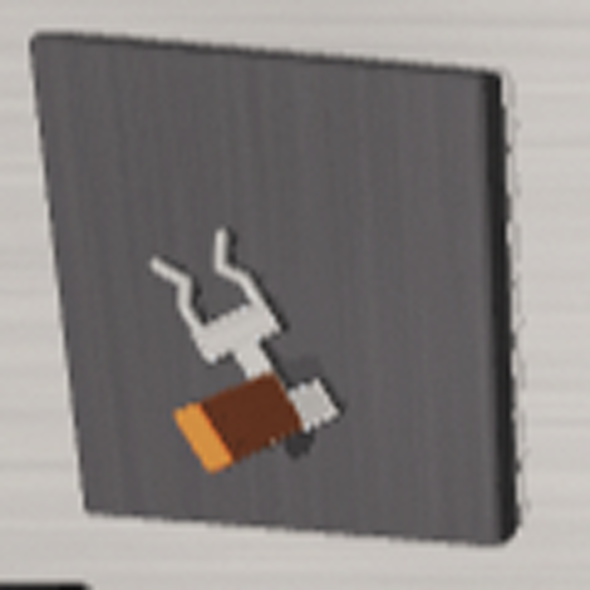

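>>> drive_tool --commands '[{"dx": 26,"dy": 4,"dz": -20,"yaw": -6.5},{"dx": 26,"dy": 5,"dz": -20,"yaw": -6.5},{"dx": 26,"dy": 4,"dz": -20,"yaw": -6.5},{"dx": 26,"dy": 5,"dz": -25,"yaw": -6.5},{"dx": 23,"dy": 4,"dz": -25,"yaw": -6.5}]' --grip 0

```text
t: 3.68
eef_pos: [607.4, -8.2, 188.0]
tcp_rot: [-3.141, -0.001, -0.573]
ft_force: [-0.3, -0.6, 0.0]
opening: 0.705
```

>>> drive_tool --commands '[{"dx": 0,"dy": 0,"dz": -20,"yaw": 0},{"dx": 0,"dy": 0,"dz": -20,"yaw": 0},{"dx": 0,"dy": 0,"dz": -20,"yaw": 0},{"dx": 0,"dy": 0,"dz": 0,"yaw": 0}]'

```text
t: 4.02
eef_pos: [604.2, -8.2, 125.3]
tcp_rot: [3.139, 0.005, -0.568]
ft_force: [-0.3, 0.6, -0.6]
opening: 0.426
```

```bash
python3 -c "
from look import *
look('w3',V)
c=cal('side');snap('side','sd3')
im=cv2.imread('pics/sd3.png'); cv2.imwrite('pics/sd3c.png',cv2.resize(im[110:230,180:340],(800,600),interpolation=cv2.INTER_CUBIC))
"
```

```text
[604.2  -8.2 125.3] [ 3.1  0.  -0.6] [-0.3  0.6 -0.6] t 4.0167
stud_groove [288.3 263.8] 0.73 at z 50.5 [525.    0.7  50.5]
bar_peg [251.3 229.6] 0.95 at z 70 [584.2   8.2  70. ]
bar_pivot [354.2 219.7] 0.77 at z 48 [530.3 -79.4  48. ]
```

View pics/w3.png

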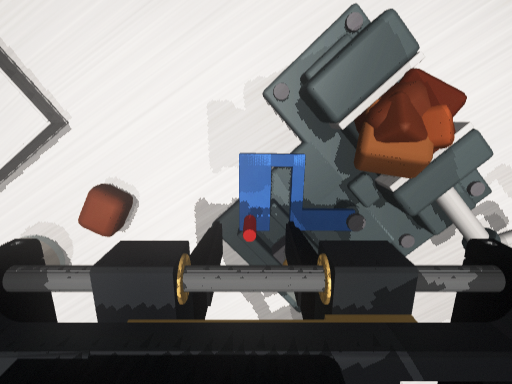

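View pics/sd3c.png

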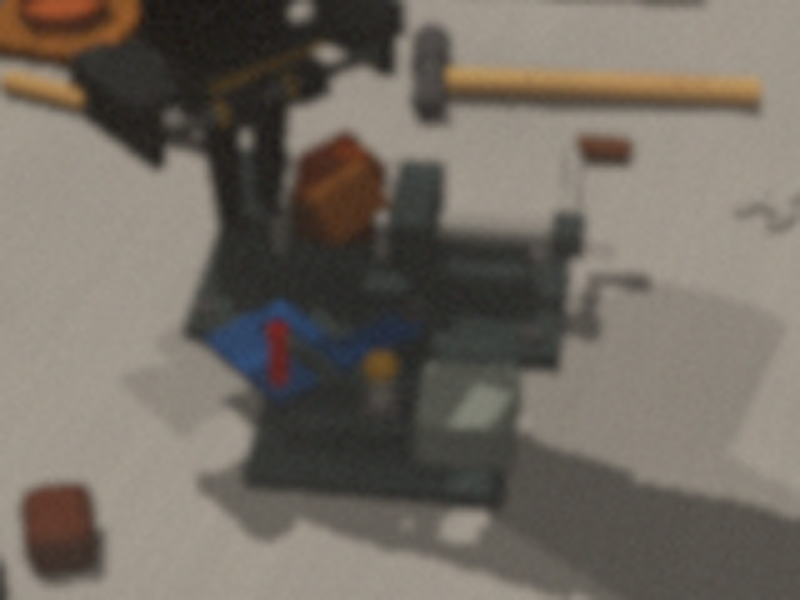

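>>> drive_tool --commands '[{"dx": 3,"dy": 0,"dz": 0,"yaw": 0},{"dx": 0,"dy": 0,"dz": 0,"yaw": 0},{"dx": 0,"dy": 0,"dz": -10,"yaw": 0},{"dx": 0,"dy": 0,"dz": -15,"yaw": 0},{"dx": 0,"dy": 0,"dz": -15,"yaw": 0}]'

```text
t: 4.73
eef_pos: [609.1, -6.9, 88.2]
tcp_rot: [-3.141, -0.001, -0.566]
ft_force: [0.2, 1.0, 0.7]
opening: 0.003
```

>>> drive_tool --commands '[{"dx": 0,"dy": 0,"dz": -15,"yaw": 0},{"dx": 0,"dy": 0,"dz": -11,"yaw": 0},{"dx": 0,"dy": 0,"dz": 0,"yaw": 0}]'

```text
t: 4.98
eef_pos: [607.8, -6.8, 60.3]
tcp_rot: [3.14, 0.003, -0.566]
ft_force: [0.1, 0.3, -0.0]
opening: -0.001
```

Run:
```python
import numpy as np
p=np.array([528.5,-79]);prev=None
for a in [-32.5,-28.5,-24.5,-20.5,-16.5,-12.5,-8.5,-4.5,-.5,3.5,6.5,9.5]:
    t=np.radians(a);x=p+np.array([[np.cos(t),-np.sin(t)],[np.sin(t),np.cos(t)]])@[16.,104]
    print(a,x.round(1),None if prev is None else (x-prev).round(1)); prev=x
```

```text
-32.5 [5.979e+02 1.000e-01] None
-28.5 [592.2   4.8] [-5.7  4.6]
-24.5 [586.2   9. ] [-6.   4.2]
-20.5 [579.9  12.8] [-6.3  3.8]
-16.5 [573.4  16.2] [-6.5  3.4]
-12.5 [566.6  19.1] [-6.7  2.9]
-8.5 [559.7  21.5] [-6.9  2.4]
-4.5 [552.6  23.4] [-7.1  1.9]
-0.5 [545.4  24.9] [-7.2  1.4]
3.5 [538.1  25.8] [-7.3  0.9]
6.5 [532.6  26.1] [-5.5  0.4]
9.5 [527.1  26.2] [-5.5  0.1]
```

>>> drive_tool --commands '[{"dx": -5,"dy": 3,"dz": -3,"yaw": 0},{"dx": -5,"dy": 4,"dz": 0,"yaw": 0},{"dx": -5.7,"dy": 4.6,"dz": 0,"yaw": 4},{"dx": -6,"dy": 4.2,"dz": 0,"yaw": 4}]'

```text
t: 5.32
eef_pos: [587.6, 8.9, 60.5]
tcp_rot: [-3.141, -0.002, -0.423]
ft_force: [2.9, -2.5, -2.8]
opening: 0.005
```

>>> drive_tool --commands '[{"dx": -6.3,"dy": 3.8,"dz": 0,"yaw": 4},{"dx": -6.5,"dy": 3.4,"dz": 0,"yaw": 4},{"dx": -6.7,"dy": 2.9,"dz": 0,"yaw": 4},{"dx": -6.9,"dy": 2.4,"dz": 0,"yaw": 4}]'

```text
t: 5.65
eef_pos: [561.3, 21.6, 60.7]
tcp_rot: [3.142, -0.003, -0.143]
ft_force: [4.2, -3.3, -3.5]
opening: 0.005
```

>>> drive_tool --commands '[{"dx": -7.1,"dy": 1.9,"dz": 0,"yaw": 4},{"dx": -7.2,"dy": 1.4,"dz": 0,"yaw": 4},{"dx": -5,"dy": 0.7,"dz": 0,"yaw": 3}]'

```text
t: 5.9
eef_pos: [541.8, 25.8, 60.8]
tcp_rot: [3.141, -0.003, 0.049]
ft_force: [4.3, 0.3, -2.7]
opening: 0.005
```

>>> drive_tool --commands '[{"dx": -2,"dy": 0.2,"dz": 0,"yaw": 1},{"dx": -2,"dy": 0.1,"dz": 0,"yaw": 1}]'

```text
t: 6.07
eef_pos: [538.1, 26.0, 60.7]
tcp_rot: [3.141, -0.002, 0.08]
ft_force: [2.4, 3.3, 0.2]
opening: 0.001
```

>>> drive_tool --commands '[{"dx": -2,"dy": 0,"dz": 0,"yaw": 1}]'

```text
t: 6.15
eef_pos: [536.2, 25.9, 60.5]
tcp_rot: [3.142, -0.002, 0.097]
ft_force: [3.6, 3.1, 1.1]
opening: 0.002
```

>>> drive_tool --commands '[{"dx": -1.5,"dy": 0,"dz": 0,"yaw": 1}]'

```text
t: 6.23
eef_pos: [534.5, 25.9, 60.4]
tcp_rot: [3.142, -0.001, 0.115]
ft_force: [2.7, 3.9, 3.1]
opening: 0.007
```

>>> drive_tool --commands '[{"dx": -1.5,"dy": 0,"dz": 0,"yaw": 0.7}]'

```text
t: 6.32
eef_pos: [532.9, 25.7, 60.3]
tcp_rot: [3.141, -0.001, 0.128]
ft_force: [3.7, 3.5, 3.6]
opening: 0.005
```

>>> drive_tool --commands '[{"dx": -1.5,"dy": 0,"dz": 0,"yaw": 0.7}]'

```text
t: 6.4
eef_pos: [531.3, 25.6, 60.1]
tcp_rot: [3.141, -0.001, 0.14]
ft_force: [3.2, 2.7, 2.5]
opening: 0.008
```

>>> drive_tool --commands '[{"dx": -1.2,"dy": 0,"dz": 0,"yaw": 0.5}]'

```text
t: 6.48
eef_pos: [530.0, 25.6, 60.0]
tcp_rot: [3.141, -0.0, 0.149]
ft_force: [3.3, 2.3, 2.4]
opening: 0.007
```

>>> drive_tool --commands '[{"dx": -1.2,"dy": 0,"dz": 0,"yaw": 0}]'

```text
t: 6.57
eef_pos: [528.8, 25.5, 59.9]
tcp_rot: [3.141, -0.0, 0.149]
ft_force: [3.9, 0.6, 4.0]
opening: 0.006
```

```bash
python3 -c "
from look import *
look('w4',V)
"
```

```text
[528.8  25.5  59.9] [ 3.1 -0.   0.1] [3.9 0.6 4. ] t 6.5667
stud_groove [291.1 230.9] 0.88 at z 50.5 [525.6  -2.6  50.5]
bar_pivot [385.3 239.3] 0.86 at z 48 [528.6 -76.2  48. ]
shelf [455.2 181.9] 0.65 at z 48 [ 580.1 -114.5   48. ]
```

View pics/w4.png

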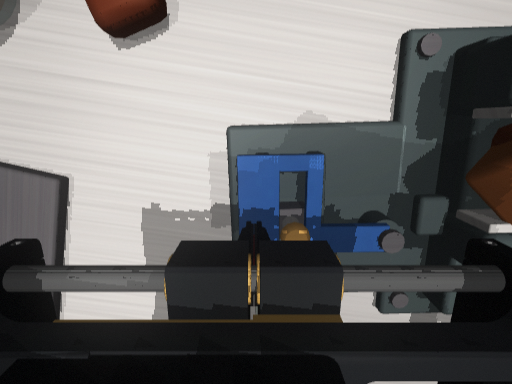

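>>> drive_tool --commands '[{"dx": -1.5,"dy": 0,"dz": 0,"yaw": 0}]'

```text
t: 6.9
eef_pos: [527.5, 25.5, 59.8]
tcp_rot: [3.141, -0.0, 0.148]
ft_force: [4.1, -0.6, 1.4]
opening: 0.006
```

>>> drive_tool --commands '[{"dx": -1.5,"dy": 0,"dz": 0,"yaw": 0}]'

```text
t: 6.98
eef_pos: [526.9, 25.4, 60.0]
tcp_rot: [3.141, -0.003, 0.148]
ft_force: [11.6, 0.5, -1.5]
opening: 0.006
```

>>> drive_tool --commands '[{"dx": -1.2,"dy": 0,"dz": 0,"yaw": 0}]'

```text
t: 7.07
eef_pos: [526.8, 25.3, 60.2]
tcp_rot: [3.14, -0.005, 0.148]
ft_force: [14.7, 1.7, -4.2]
opening: 0.004
```

>>> drive_tool --commands '[{"dx": -1.2,"dy": 0,"dz": 0,"yaw": 0}]'

```text
t: 7.15
eef_pos: [526.6, 25.3, 60.3]
tcp_rot: [3.14, -0.007, 0.148]
ft_force: [19.3, 0.9, -7.5]
opening: 0.005
```

>>> drive_tool --commands '[{"dx": 0.5,"dy": 0,"dz": 0,"yaw": 0},{"dx": 4,"dy": 1,"dz": 0,"yaw": 0},{"dx": 10,"dy": 2,"dz": 0,"yaw": 0},{"dx": 5,"dy": 2,"dz": 15,"yaw": 0},{"dx": 0,"dy": 0,"dz": 30,"yaw": 0}]'

```text
t: 7.57
eef_pos: [541.8, 30.9, 102.5]
tcp_rot: [-3.14, 0.007, 0.148]
ft_force: [-0.1, 0.9, -0.3]
opening: 0.005
```

>>> drive_tool --commands '[{"dx": -15,"dy": 0,"dz": 38,"yaw": 0},{"dx": -20,"dy": -15,"dz": 30,"yaw": 0},{"dx": -20,"dy": -20,"dz": 30,"yaw": 0},{"dx": -30,"dy": -20,"dz": 20,"yaw": 0},{"dx": 0,"dy": 0,"dz": 0,"yaw": 0}]' --grip 1

```text
t: 7.98
eef_pos: [455.2, -26.1, 226.3]
tcp_rot: [3.14, -0.002, 0.147]
ft_force: [0.6, -0.1, 1.3]
opening: 0.298
```

```bash
python3 -c "
from look import *
look('w5',V+C)
im=cv2.imread('pics/w5.png'); cv2.imwrite('pics/w5c.png',cv2.resize(im[50:250,130:400],(800,592),interpolation=cv2.INTER_CUBIC))
"
```

```text
[455.2 -26.1 226.3] [ 3.1 -0.   0.1] [ 0.6 -0.1  1.3] t 7.9833
stud_groove [244.7 121.4] 0.52 at z 50.5 [524.7  -3.7  50.5]
bar_peg [220.1 130.3] 0.77 at z 70 [510.4  23.3  70. ]
bar_pivot [302.2 123.7] 0.87 at z 48 [532.5 -75.5  48. ]
shelf [245.3 161.9] 0.62 at z 48 [474.3 -11.4  48. ]
clip_tab [ 26.4 173.2] 0.67 at z 46 [416.9 272.5  46. ]
clip_eye [ 26.3 139.4] 0.61 at z 18.5 [456.7 291.1  18.5]
bucking_plate [ 45.9 143.7] 0.6 at z 0 [451.4 277.6   0. ]
```

View pics/w5.png

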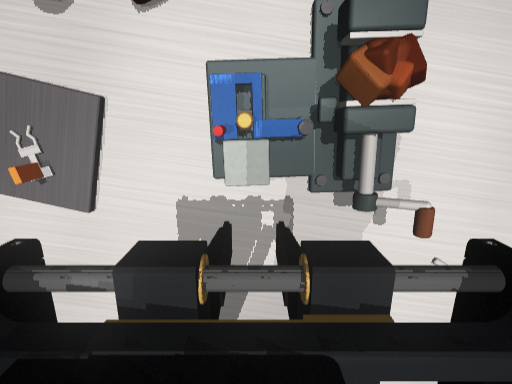

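View pics/w5c.png

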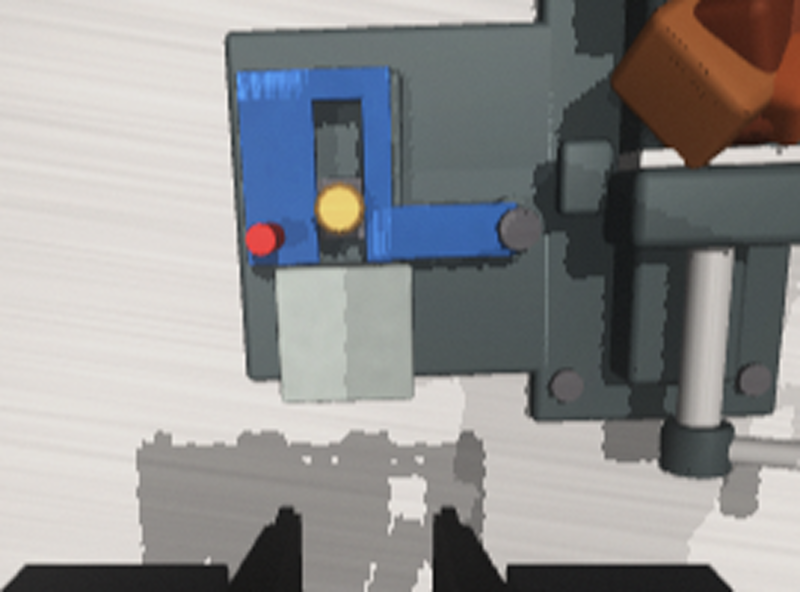

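>>> drive_tool --commands '[{"dx": -9,"dy": 35,"dz": 0,"yaw": 2},{"dx": -9,"dy": 35,"dz": 0,"yaw": 2},{"dx": -9,"dy": 35,"dz": 0,"yaw": 2},{"dx": -9,"dy": 35,"dz": 0,"yaw": 2},{"dx": -9,"dy": 35,"dz": 0,"yaw": 2}]'

```text
t: 8.8
eef_pos: [412.1, 152.4, 222.4]
tcp_rot: [-3.142, 0.001, 0.324]
ft_force: [0.3, -0.0, -0.0]
opening: 0.969
```

>>> drive_tool --commands '[{"dx": -9,"dy": 35,"dz": 0,"yaw": 2},{"dx": -9,"dy": 35,"dz": 0,"yaw": 2},{"dx": -9,"dy": 30,"dz": 0,"yaw": 2},{"dx": 0,"dy": 0,"dz": 0,"yaw": 0},{"dx": 0,"dy": 0,"dz": 0,"yaw": 0}]'

```text
t: 9.22
eef_pos: [385.2, 252.0, 222.2]
tcp_rot: [3.141, 0.001, 0.431]
ft_force: [0.3, -0.1, -0.6]
opening: 1.001
```

```bash
python3 -c "
from look import *
look('w6',C)
tri2('w6','w5')
im=cv2.imread('pics/w6.png'); cv2.imwrite('pics/w6c.png',cv2.resize(im[40:240,140:400],(780,600),interpolation=cv2.INTER_CUBIC))
"
```

```text
[385.2 252.  222.2] [3.1 0.  0.4] [ 0.3 -0.1 -0.6] t 9.2167
clip_tab [247.4 145.8] 0.86 at z 46 [419.4 277.5  46. ]
clip_tab [ 68.1 115.4] 0.86 at z 46 [360.4 495.1  46. ]
clip_eye [247.5 114.3] 0.93 at z 18.5 [454.7 294.   18.5]
clip_eye [108.1 134.5] 0.7 at z 18.5 [351.8 455.   18.5]
bucking_plate [258.6 123. ] 0.76 at z 0 [450.6 275.5   0. ]
TRI clip_tab [417.1 277.   40.6] [1.8 1.8]
TRI clip_eye [455.3 294.3  14.1] [0.6 0.6]
TRI bucking_plate [451.2 275.7   2.4] [0.6 0.6]
```

View pics/w6.png

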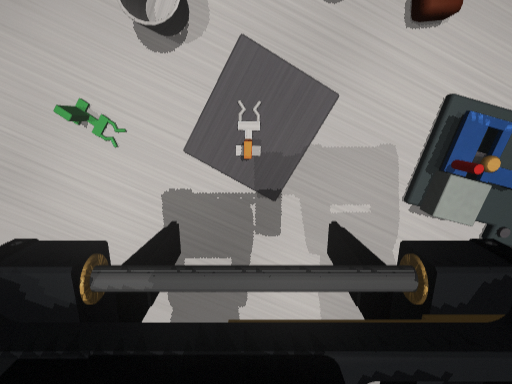

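View pics/w6c.png

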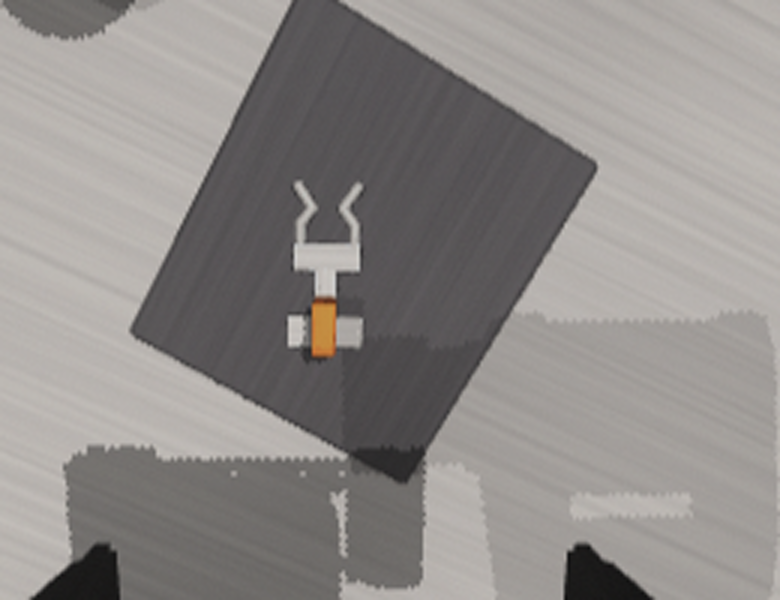

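```bash
python3 -c "
from look import *
c,o=pickle.load(open('w6.pkl','rb'))
for p,z in [((247.7,149.3),62),((247.7,140),62),((247.7,158.5),62),((248.5,125.5),21),((239.5,101),21),((260,101),21)]: print(p,z,atz(c,p,z))
"
```

```text
(247.7, 149.3) 62 [417.1 275.7  62. ]
(247.7, 140) 62 [427.3 280.3  62. ]
(247.7, 158.5) 62 [406.9 271.1  62. ]
(248.5, 125.5) 21 [442.2 286.8  21. ]
(239.5, 101) 21 [465.6 310.4  21. ]
(260, 101) 21 [476.7 286.   21. ]
```

>>> drive_tool --commands '[{"dx": 8,"dy": 6,"dz": -25,"yaw": 0},{"dx": 8,"dy": 6,"dz": -30,"yaw": 0},{"dx": 8,"dy": 6,"dz": -30,"yaw": 0},{"dx": 8,"dy": 7,"dz": -25,"yaw": 0},{"dx": 0,"dy": 0,"dz": 0,"yaw": 0}]'

```text
t: 9.83
eef_pos: [417.7, 274.5, 109.0]
tcp_rot: [3.141, 0.006, 0.425]
ft_force: [-0.7, -1.3, -0.4]
opening: 0.999
```

```bash
python3 -c "
from look import *
look('w7',C)
im=cv2.imread('pics/w7.png'); cv2.imwrite('pics/w7c.png',cv2.resize(im[100:300,140:360],(660,600),interpolation=cv2.INTER_CUBIC))
"
```

```text
[417.7 274.5 109. ] [3.1 0.  0.4] [-0.7 -1.3 -0.4] t 9.8333
clip_tab [  9.4 157.9] 0.91 at z 46 [364.6 490.7  46. ]
clip_tab [254.  201.7] 0.65 at z 46 [417.6 275.   46. ]
clip_eye [254.  151.5] 0.86 at z 18.5 [457.1 292.9  18.5]
clip_eye [ 68.7 177.8] 0.58 at z 18.5 [356.1 452.1  18.5]
bucking_plate [267.7 161.6] 0.72 at z 0 [451.5 274.4   0. ]
bucking_plate [498.7   0.6] 0.71 at z 0 [673.  144.3   0. ]
```

View pics/w7c.png

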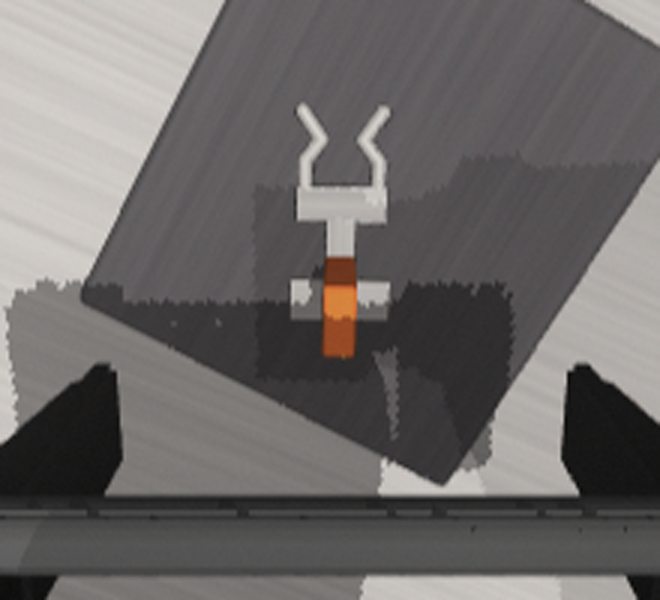

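>>> drive_tool --commands '[{"dx": 0,"dy": 0,"dz": -20,"yaw": 0},{"dx": 0,"dy": 0,"dz": -20,"yaw": 0},{"dx": 0,"dy": 0,"dz": -20,"yaw": 0},{"dx": 0,"dy": 0,"dz": -18,"yaw": 0},{"dx": 0,"dy": 0,"dz": 0,"yaw": 0}]'

```text
t: 10.45
eef_pos: [417.2, 275.0, 34.2]
tcp_rot: [3.141, 0.002, 0.427]
ft_force: [-0.0, 0.5, -0.3]
opening: 0.999
```

>>> drive_tool --commands '[{"dx": 0,"dy": 0,"dz": 0,"yaw": 0}]'

```text
t: 10.53
eef_pos: [418.0, 275.5, 36.0]
tcp_rot: [3.142, -0.0, 0.427]
ft_force: [-0.4, -0.7, 1.2]
opening: 1.001
```

>>> drive_tool --commands '[{"dx": 0,"dy": 0,"dz": -8,"yaw": 0},{"dx": 0,"dy": 0,"dz": 0,"yaw": 0}]'

```text
t: 10.7
eef_pos: [418.2, 275.7, 27.4]
tcp_rot: [3.142, -0.002, 0.427]
ft_force: [0.4, -0.2, -0.5]
opening: 0.999
```

>>> drive_tool --commands '[{"dx": 0,"dy": 0,"dz": 0,"yaw": 0},{"dx": 0,"dy": 0,"dz": 0,"yaw": 0},{"dx": 0,"dy": 0,"dz": 0,"yaw": 0},{"dx": 0,"dy": 0,"dz": 0,"yaw": 0},{"dx": 0,"dy": 0,"dz": 0,"yaw": 0}]' --grip 0

```text
t: 11.12
eef_pos: [417.9, 275.7, 27.1]
tcp_rot: [3.142, -0.0, 0.427]
ft_force: [1.1, 0.5, -0.3]
opening: 0.706
```

>>> drive_tool --commands '[{"dx": 0,"dy": 0,"dz": 0,"yaw": 0},{"dx": 0,"dy": 0,"dz": 0,"yaw": 0},{"dx": 0,"dy": 0,"dz": 0,"yaw": 0},{"dx": 0,"dy": 0,"dz": 0,"yaw": 0},{"dx": 0,"dy": 0,"dz": 0,"yaw": 0}]'

```text
t: 11.53
eef_pos: [417.8, 275.6, 26.8]
tcp_rot: [3.141, 0.0, 0.427]
ft_force: [-0.1, 0.2, 0.0]
opening: 0.357
```

```bash
python3 -c "
from look import *
look('w8',C)
im=cv2.imread('pics/w8.png'); cv2.imwrite('pics/w8c.png',cv2.resize(im[100:300,140:360],(660,600),interpolation=cv2.INTER_CUBIC))
"
```

```text
[417.8 275.6  26.8] [3.1 0.  0.4] [-0.1  0.2  0. ] t 11.5333
clip_tab [257.3 238.6] 0.69 at z 46 [417.7 273.8  46. ]
clip_eye [254.2 168.4] 0.84 at z 18.5 [454.8 292.9  18.5]
clip_eye [  3.9 197.7] 0.77 at z 18.5 [359.6 449.9  18.5]
bucking_plate [271.9 180.4] 0.95 at z 0 [449.1 275.1   0. ]
```

View pics/w8c.png

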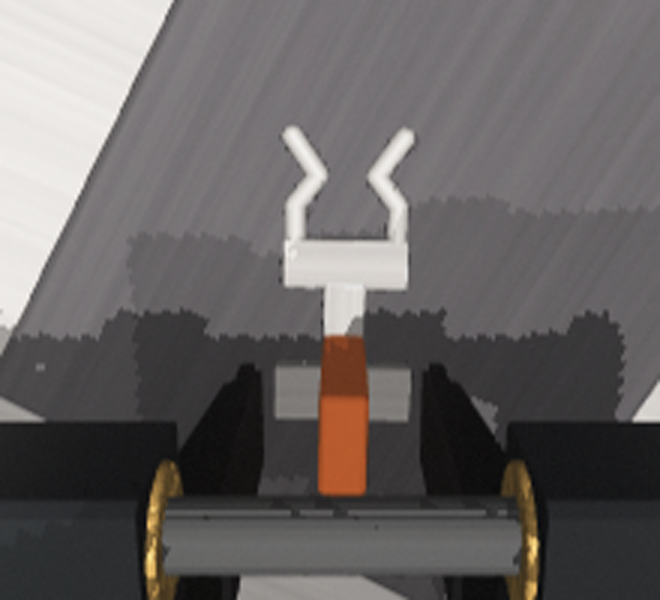

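>>> drive_tool --commands '[{"dx": 0,"dy": 0,"dz": 0,"yaw": 0},{"dx": 0,"dy": 0,"dz": 0,"yaw": 0},{"dx": 0,"dy": 0,"dz": 0,"yaw": 0},{"dx": 0,"dy": 0,"dz": 0,"yaw": 0},{"dx": 0,"dy": 0,"dz": 0,"yaw": 0}]'

```text
t: 12.15
eef_pos: [417.8, 275.6, 26.8]
tcp_rot: [3.142, 0.0, 0.427]
ft_force: [0.2, -0.5, -0.2]
opening: 0.102
```

>>> drive_tool --commands '[{"dx": 0,"dy": 0,"dz": 0,"yaw": 0},{"dx": 0,"dy": 0,"dz": 0,"yaw": 0},{"dx": 0,"dy": 0,"dz": 0,"yaw": 0}]'

```text
t: 12.4
eef_pos: [417.8, 275.6, 26.8]
tcp_rot: [3.142, 0.0, 0.427]
ft_force: [0.2, -0.6, -0.4]
opening: 0.1
```

>>> drive_tool --commands '[{"dx": 0,"dy": 0,"dz": 5,"yaw": 0},{"dx": 0,"dy": 0,"dz": 15,"yaw": 0},{"dx": 0,"dy": 0,"dz": 30,"yaw": 0},{"dx": 0,"dy": 0,"dz": 30,"yaw": 0},{"dx": 0,"dy": 0,"dz": 0,"yaw": 0}]'

```text
t: 12.82
eef_pos: [419.7, 276.6, 111.6]
tcp_rot: [-3.141, -0.007, 0.427]
ft_force: [1.5, -0.2, -0.1]
opening: 0.104
```

```bash
python3 -c "
from look import *
look('w9',C)
im=cv2.imread('pics/w9.png'); cv2.imwrite('pics/w9c.png',cv2.resize(im[100:300,140:360],(660,600),interpolation=cv2.INTER_CUBIC))
"
```

```text
[419.7 276.6 111.6] [-3.1 -0.   0.4] [ 1.5 -0.2 -0.1] t 12.8167
clip_tab [254.  240.3] 0.66 at z 46 [384.1 261.   46. ]
clip_tab [ 14.4 158.9] 0.59 at z 46 [366.3 491.1  46. ]
clip_eye [ 72.3 180.6] 0.69 at z 18.5 [356.1 451.9  18.5]
clip_eye [143.2  18.3] 0.55 at z 18.5 [525.8 433.8  18.5]
bucking_plate [267.1 167.1] 0.68 at z 0 [448.8 275.    0. ]
```

View pics/w9c.png

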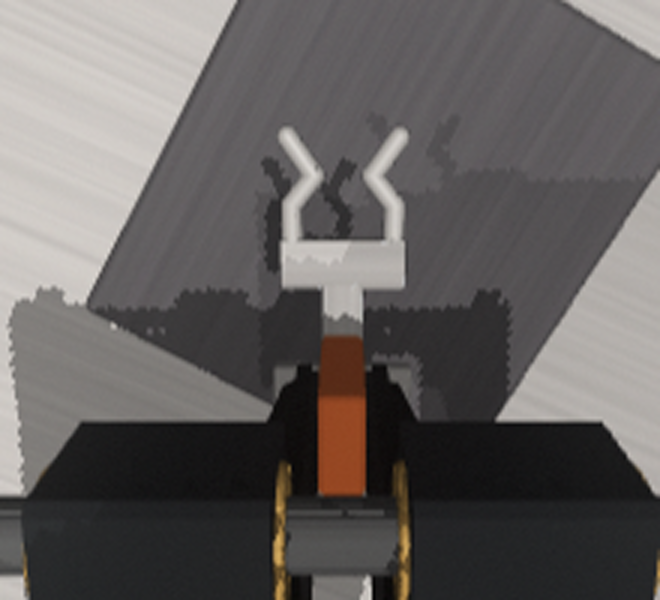

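>>> drive_tool --commands '[{"dx": 3,"dy": -25,"dz": 3,"yaw": -2},{"dx": 4,"dy": -34,"dz": 3,"yaw": -2},{"dx": 4,"dy": -34,"dz": 3,"yaw": -2},{"dx": 4,"dy": -34,"dz": 3,"yaw": -2},{"dx": 4,"dy": -34,"dz": 3,"yaw": -2}]'

```text
t: 13.43
eef_pos: [436.1, 113.1, 120.8]
tcp_rot: [-3.141, 0.002, 0.252]
ft_force: [1.0, 0.7, -1.0]
opening: 0.102
```

>>> drive_tool --commands '[{"dx": 4,"dy": -34,"dz": 0,"yaw": -2},{"dx": 4,"dy": -34,"dz": 0,"yaw": -2},{"dx": 3,"dy": -34,"dz": 0,"yaw": -1.5},{"dx": 1,"dy": -20,"dz": 0,"yaw": 0},{"dx": 0,"dy": 0,"dz": 0,"yaw": 0}]'

```text
t: 13.85
eef_pos: [448.7, -10.3, 120.7]
tcp_rot: [-3.141, 0.002, 0.153]
ft_force: [-0.0, -0.3, -2.1]
opening: 0.103
```

>>> drive_tool --commands '[{"dx": 0,"dy": 0,"dz": 0,"yaw": 0},{"dx": 0,"dy": 0,"dz": 0,"yaw": 0}]'

```text
t: 14.02
eef_pos: [448.3, -7.0, 121.1]
tcp_rot: [-3.141, 0.002, 0.156]
ft_force: [-0.4, 0.0, -0.4]
opening: 0.105
```

```bash
python3 -c "
from look import *
look('w10',V)
im=cv2.imread('pics/w10.png'); cv2.imwrite('pics/w10c.png',cv2.resize(im[80:280,150:400],(750,600),interpolation=cv2.INTER_CUBIC))
"
```

```text
[448.3  -7.  121.1] [-3.1  0.   0.2] [-0.4  0.  -0.4] t 14.0167
stud_groove [262.9 117. ] 0.89 at z 50.5 [524.5  -2.2  50.5]
bar_peg [229.4 129.5] 0.79 at z 70 [510.1  24.2  70. ]
bar_pivot [347.2 123.9] 0.92 at z 48 [530.4 -78.1  48. ]
bar_pivot [266.6 174.9] 0.48 at z 48 [473.2 -14.3  48. ]
shelf [264.2 176.1] 0.73 at z 48 [471.8 -12.3  48. ]
```

View pics/w10c.png

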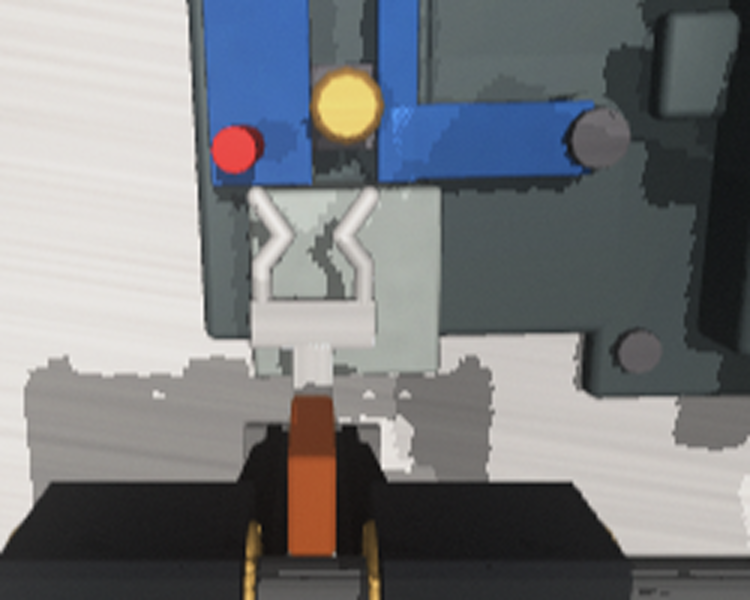

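```bash
python3 -c "
from look import *
c,o=pickle.load(open('w10.pkl','rb'))
y=0.156;T=np.array([448.3,-7.0]);Ri=np.array([[np.cos(y),np.sin(y)],[-np.sin(y),np.cos(y)]])
cr=lambda u,v:(150+u/3,80+v/3)
for n,p,z in [('head',cr(347,103),69.5),('tipL',cr(256,192),114),('tipR',cr(371,192),114),('plL',cr(252,323),114),('plR',cr(375,323),114),('tabtop',cr(312,522),156),('slotL',cr(310,50),48),('slotL2',cr(312,183),48),('slotR',cr(378,50),48),('slotR2',cr(375,183),48),('shL',cr(254,280),48),('shR',cr(439.5,280),48)]:
    X=atz(c,p,z); print(n,X,'tool',Ri@(X[:2]-T))
"
```

```text
head [526.7  -3.5  69.5] tool [78.  -8.8]
tipL [503.2  15.4 114. ] tool [57.7 13.6]
tipR [507.3 -10.6 114. ] tool [ 57.7 -12.7]
plL [472.5  12.1 114. ] tool [26.8 15.1]
plR [477.1 -16.9 114. ] tool [ 26.9 -14.3]
tabtop [444.   -6.9 156. ] tool [-4.3  0.7]
slotL [540.2   8.9  48. ] tool [93.3  1.4]
slotL2 [502.5   2.3  48. ] tool [54.9  0.8]
slotR [543.3 -10.8  48. ] tool [ 93.3 -18.5]
slotR2 [505.4 -16.6  48. ] tool [ 54.9 -18.4]
shL [470.   15.6  48. ] tool [25. 19.]
shR [479.1 -41.9  48. ] tool [ 25.  -39.2]
```

>>> drive_tool --commands '[{"dx": 0.7,"dy": -4.5,"dz": -15,"yaw": 0},{"dx": 0.7,"dy": -4.6,"dz": -15,"yaw": 0},{"dx": 0,"dy": 0,"dz": -15,"yaw": 0},{"dx": 0,"dy": 0,"dz": -7,"yaw": 0},{"dx": 0,"dy": 0,"dz": 0,"yaw": 0}]'

```text
t: 14.68
eef_pos: [449.6, -16.0, 68.8]
tcp_rot: [-3.141, 0.002, 0.157]
ft_force: [0.4, 0.1, -0.9]
opening: 0.102
```

>>> drive_tool --commands '[{"dx": 0,"dy": 0,"dz": 0,"yaw": 0},{"dx": 0,"dy": 0,"dz": 0,"yaw": 0}]'

```text
t: 14.85
eef_pos: [450.5, -16.3, 70.5]
tcp_rot: [3.141, -0.001, 0.157]
ft_force: [0.3, -0.9, -1.2]
opening: 0.1
```

```bash
python3 -c "
from look import *
look('w11',V)
im=cv2.imread('pics/w11.png'); cv2.imwrite('pics/w11c.png',cv2.resize(im[80:280,150:400],(750,600),interpolation=cv2.INTER_CUBIC))
"
```

```text
[450.5 -16.3  70.5] [ 3.1 -0.   0.2] [ 0.3 -0.9 -1.2] t 14.85
stud_groove [253.  113.4] 0.93 at z 50.5 [527.6  -2.6  50.5]
bar_peg [212.6 134.7] 0.56 at z 70 [509.7  21.5  70. ]
bar_pivot [353.9 127.5] 0.9 at z 48 [529.4 -77.   48. ]
shelf [253.  189.3] 0.61 at z 48 [472.  -11.4  48. ]
shelf [211. 134.] 0.41 at z 48 [508.4  25.6  48. ]
```

View pics/w11c.png

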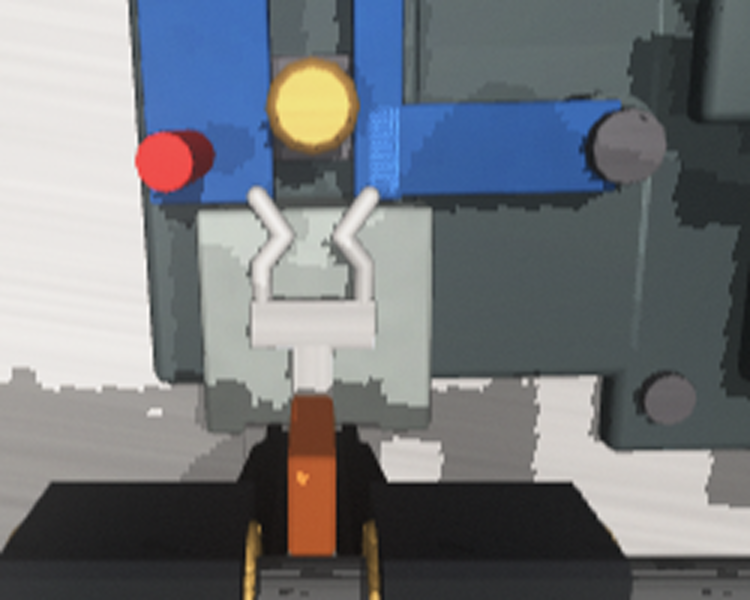

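>>> drive_tool --commands '[{"dx": 0,"dy": 0,"dz": -4,"yaw": 0},{"dx": 0,"dy": 0,"dz": -4,"yaw": 0},{"dx": 0,"dy": 0,"dz": -2,"yaw": 0},{"dx": 0,"dy": 0,"dz": 0,"yaw": 0}]'

```text
t: 15.43
eef_pos: [449.9, -16.5, 59.3]
tcp_rot: [-3.141, 0.001, 0.157]
ft_force: [0.1, 0.8, -0.3]
opening: 0.104
```

>>> drive_tool --commands '[{"dx": 0,"dy": 0,"dz": -1,"yaw": 0}]'

```text
t: 15.52
eef_pos: [450.1, -16.6, 58.9]
tcp_rot: [3.142, 0.0, 0.157]
ft_force: [-5.6, -2.4, 24.6]
opening: 0.1
```

>>> drive_tool --commands '[{"dx": 0,"dy": 0,"dz": -0.7,"yaw": 0}]'

```text
t: 15.6
eef_pos: [450.2, -16.6, 58.8]
tcp_rot: [3.141, -0.0, 0.157]
ft_force: [-8.4, -0.3, 29.8]
opening: 0.104
```

>>> drive_tool --commands '[{"dx": 0,"dy": 0,"dz": -0.7,"yaw": 0}]'

```text
t: 15.68
eef_pos: [450.2, -16.6, 58.8]
tcp_rot: [3.141, -0.001, 0.157]
ft_force: [-10.2, -0.3, 40.5]
opening: 0.106
```

>>> drive_tool --commands '[{"dx": 0,"dy": 0,"dz": 2,"yaw": 0},{"dx": 0,"dy": 0,"dz": 1.2,"yaw": 0},{"dx": 0,"dy": 0,"dz": 0,"yaw": 0}]'

```text
t: 15.93
eef_pos: [450.4, -16.5, 60.8]
tcp_rot: [3.141, -0.0, 0.157]
ft_force: [-0.0, 0.3, -0.2]
opening: 0.106
```

```bash
python3 -c "
from look import *
look('w12',V[:1])
im=cv2.imread('pics/w12.png'); cv2.imwrite('pics/w12c.png',cv2.resize(im[80:280,150:400],(750,600),interpolation=cv2.INTER_CUBIC))
"
```

```text
[450.4 -16.5  60.8] [ 3.1 -0.   0.2] [-0.   0.3 -0.2] t 15.9333
stud_groove [360.5 124.1] 0.72 at z 50.5 [531.7 -77.   50.5]
stud_groove [253. 116.] 0.58 at z 50.5 [525.5  -3.2  50.5]
```

View pics/w12c.png

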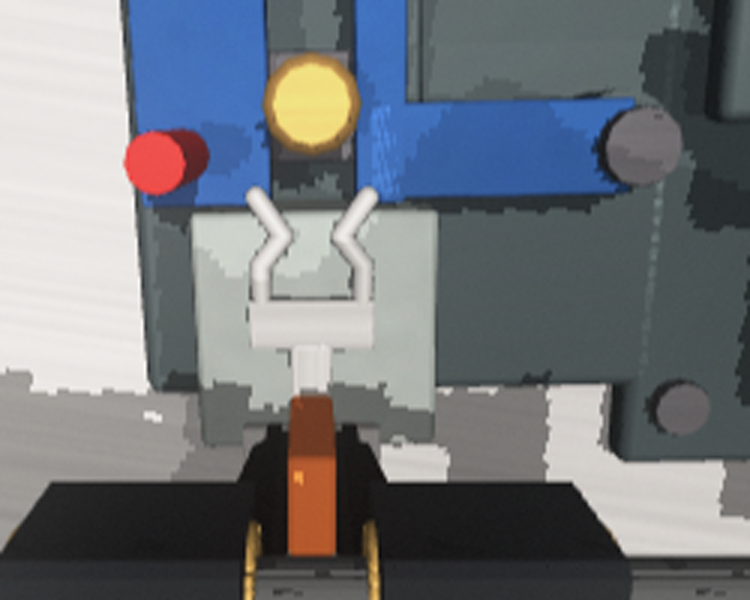

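>>> drive_tool --commands '[{"dx": 4,"dy": 0.6,"dz": -0.7,"yaw": 0},{"dx": 5,"dy": 0.8,"dz": 0,"yaw": 0},{"dx": 5,"dy": 0.8,"dz": 0,"yaw": 0},{"dx": 3,"dy": 0.5,"dz": 0,"yaw": 0},{"dx": 0,"dy": 0,"dz": 0,"yaw": 0}]'

```text
t: 16.45
eef_pos: [468.1, -13.7, 59.8]
tcp_rot: [3.141, -0.0, 0.157]
ft_force: [0.0, 0.5, -1.0]
opening: 0.101
```

```bash
python3 -c "
from look import *
look('w13',V[:1])
im=cv2.imread('pics/w13.png'); cv2.imwrite('pics/w13c.png',cv2.resize(im[80:280,150:400],(750,600),interpolation=cv2.INTER_CUBIC))
"
```

```text
[468.1 -13.7  59.8] [ 3.1 -0.   0.2] [ 0.   0.5 -1. ] t 16.45
stud_groove [253.8 142.5] 0.84 at z 50.5 [525.8  -3.7  50.5]
```

View pics/w13c.png

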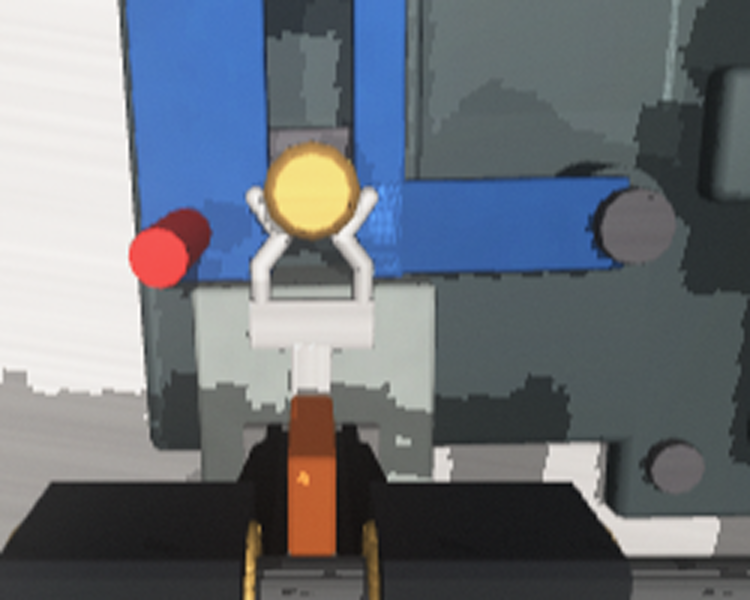

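>>> drive_tool --commands '[{"dx": 2,"dy": 0.3,"dz": 0,"yaw": 0},{"dx": 2,"dy": 0.3,"dz": 0,"yaw": 0},{"dx": 2,"dy": 0.3,"dz": 0,"yaw": 0}]'

```text
t: 16.8
eef_pos: [473.3, -12.9, 60.0]
tcp_rot: [3.142, 0.0, 0.157]
ft_force: [-1.8, 0.0, -0.6]
opening: 0.101
```

>>> drive_tool --commands '[{"dx": 2,"dy": 0.3,"dz": 0,"yaw": 0},{"dx": 2,"dy": 0.3,"dz": 0,"yaw": 0}]'

```text
t: 16.97
eef_pos: [476.9, -12.2, 59.8]
tcp_rot: [-3.141, 0.001, 0.157]
ft_force: [-2.3, 0.4, -0.6]
opening: 0.104
```

>>> drive_tool --commands '[{"dx": 1.5,"dy": 0.23,"dz": 0,"yaw": 0},{"dx": 1.5,"dy": 0.23,"dz": 0,"yaw": 0}]'

```text
t: 17.13
eef_pos: [480.1, -11.7, 59.9]
tcp_rot: [-3.141, 0.001, 0.157]
ft_force: [-2.2, -0.2, -0.5]
opening: 0.101
```

>>> drive_tool --commands '[{"dx": 1,"dy": 0.16,"dz": 0,"yaw": 0},{"dx": 1,"dy": 0.16,"dz": 0,"yaw": 0}]'

```text
t: 17.3
eef_pos: [482.2, -11.4, 59.9]
tcp_rot: [-3.142, 0.0, 0.157]
ft_force: [-1.4, 0.4, -0.8]
opening: 0.106
```

>>> drive_tool --commands '[{"dx": 1,"dy": 0.16,"dz": 0,"yaw": 0},{"dx": 1,"dy": 0.16,"dz": 0,"yaw": 0}]'

```text
t: 17.47
eef_pos: [484.2, -11.1, 59.9]
tcp_rot: [-3.142, 0.0, 0.157]
ft_force: [-2.1, 1.1, -1.9]
opening: 0.104
```

>>> drive_tool --commands '[{"dx": 1,"dy": 0.16,"dz": 0,"yaw": 0},{"dx": 1,"dy": 0.16,"dz": 0,"yaw": 0}]'

```text
t: 17.63
eef_pos: [486.2, -10.8, 59.9]
tcp_rot: [3.142, 0.0, 0.157]
ft_force: [-2.0, 0.9, -1.7]
opening: 0.104
```

>>> drive_tool --commands '[{"dx": 1,"dy": 0.16,"dz": 0,"yaw": 0},{"dx": 1,"dy": 0.16,"dz": 0,"yaw": 0},{"dx": 1,"dy": 0.16,"dz": 0,"yaw": 0}]'

```text
t: 17.88
eef_pos: [489.3, -10.3, 60.0]
tcp_rot: [3.142, 0.0, 0.157]
ft_force: [-1.7, 1.7, -1.9]
opening: 0.098
```

>>> drive_tool --commands '[{"dx": 1,"dy": 0.16,"dz": 0,"yaw": 0},{"dx": 1,"dy": 0.16,"dz": 0,"yaw": 0},{"dx": 1,"dy": 0.16,"dz": 0,"yaw": 0}]'

```text
t: 18.13
eef_pos: [492.3, -9.9, 60.0]
tcp_rot: [3.142, 0.0, 0.157]
ft_force: [-2.1, 1.2, -0.4]
opening: 0.106
```

```bash
python3 -c "
from look import *
look('w14',V[:1])
im=cv2.imread('pics/w14.png'); cv2.imwrite('pics/w14c.png',cv2.resize(im[80:280,150:400],(750,600),interpolation=cv2.INTER_CUBIC))
"
```

```text
[492.3  -9.9  60. ] [3.1 0.  0.2] [-2.1  1.2 -0.4] t 18.1333
stud_groove [252.9 151.6] 0.77 at z 50.5 [543.7  -0.2  50.5]
```

View pics/w14c.png

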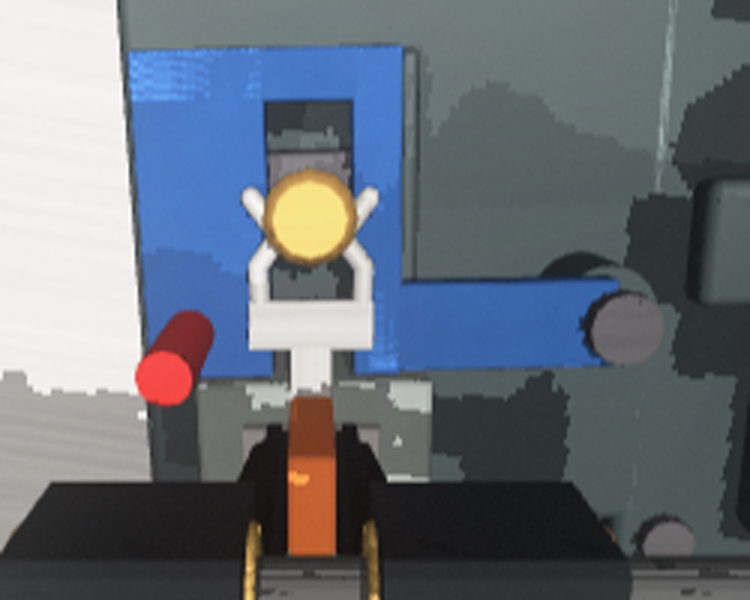

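>>> drive_tool --commands '[{"dx": 1,"dy": 0.16,"dz": 0,"yaw": 0},{"dx": 1,"dy": 0.16,"dz": 0,"yaw": 0},{"dx": 1,"dy": 0.16,"dz": 0,"yaw": 0}]'

```text
t: 18.48
eef_pos: [495.3, -9.4, 60.0]
tcp_rot: [3.142, 0.0, 0.157]
ft_force: [-2.6, 0.8, -1.4]
opening: 0.1
```

>>> drive_tool --commands '[{"dx": 1,"dy": 0.16,"dz": 0,"yaw": 0},{"dx": 1,"dy": 0.16,"dz": 0,"yaw": 0}]'

```text
t: 18.65
eef_pos: [497.3, -9.1, 59.9]
tcp_rot: [3.142, 0.0, 0.157]
ft_force: [-1.3, 0.6, -0.8]
opening: 0.104
```

>>> drive_tool --commands '[{"dx": 1,"dy": 0.16,"dz": 0,"yaw": 0},{"dx": 1,"dy": 0.16,"dz": 0,"yaw": 0}]'

```text
t: 18.82
eef_pos: [499.3, -8.7, 60.0]
tcp_rot: [3.142, 0.0, 0.157]
ft_force: [-2.6, 1.4, -0.5]
opening: 0.102
```

>>> drive_tool --commands '[{"dx": 1,"dy": 0.16,"dz": 0,"yaw": 0},{"dx": 1,"dy": 0.16,"dz": 0,"yaw": 0}]'

```text
t: 18.98
eef_pos: [501.3, -8.4, 60.0]
tcp_rot: [3.142, 0.0, 0.157]
ft_force: [-2.4, 1.7, -1.0]
opening: 0.106
```

>>> drive_tool --commands '[{"dx": 1,"dy": 0.16,"dz": 0,"yaw": 0},{"dx": 1,"dy": 0.16,"dz": 0,"yaw": 0}]'

```text
t: 19.15
eef_pos: [503.2, -8.1, 60.0]
tcp_rot: [3.142, 0.0, 0.157]
ft_force: [-4.5, 1.9, -0.4]
opening: 0.105
```

>>> drive_tool --commands '[{"dx": 1,"dy": 0.16,"dz": 0,"yaw": 0},{"dx": 1,"dy": 0.16,"dz": 0,"yaw": 0}]'

```text
t: 19.32
eef_pos: [504.6, -7.8, 59.8]
tcp_rot: [-3.141, 0.002, 0.157]
ft_force: [-5.6, -0.1, -0.8]
opening: 0.106
```

>>> drive_tool --commands '[{"dx": 1,"dy": 0.16,"dz": 0,"yaw": 0}]'

```text
t: 19.4
eef_pos: [505.8, -7.6, 59.8]
tcp_rot: [-3.141, 0.001, 0.157]
ft_force: [-4.6, 0.6, -0.6]
opening: 0.099
```

>>> drive_tool --commands '[{"dx": 1,"dy": 0.16,"dz": 0,"yaw": 0}]'

```text
t: 19.48
eef_pos: [507.3, -7.5, 59.9]
tcp_rot: [3.142, 0.0, 0.157]
ft_force: [-2.8, 2.2, -0.7]
opening: 0.1
```

>>> drive_tool --commands '[{"dx": 1,"dy": 0.16,"dz": 0,"yaw": 0}]'

```text
t: 19.57
eef_pos: [508.8, -7.3, 60.1]
tcp_rot: [3.141, -0.001, 0.157]
ft_force: [-0.2, 1.4, -0.0]
opening: 0.103
```

>>> drive_tool --commands '[{"dx": 0.8,"dy": 0.13,"dz": 0,"yaw": 0}]'

```text
t: 19.65
eef_pos: [510.1, -7.2, 60.2]
tcp_rot: [3.141, -0.002, 0.157]
ft_force: [0.7, 2.7, -1.0]
opening: 0.102
```

```bash
python3 -c "
from look import *
look('w15',[('stud_groove',50.5),('clip_eye',51.7)])
im=cv2.imread('pics/w15.png'); cv2.imwrite('pics/w15c.png',cv2.resize(im[80:280,150:400],(750,600),interpolation=cv2.INTER_CUBIC))
"
```

```text
[510.1  -7.2  60.2] [ 3.1 -0.   0.2] [ 0.7  2.7 -1. ] t 19.65
stud_groove [251.3 160.8] 0.97 at z 50.5 [554.9   2.5  50.5]
clip_eye [255.  168.3] 0.63 at z 51.7 [550.2  -0.9  51.7]
```

View pics/w15c.png

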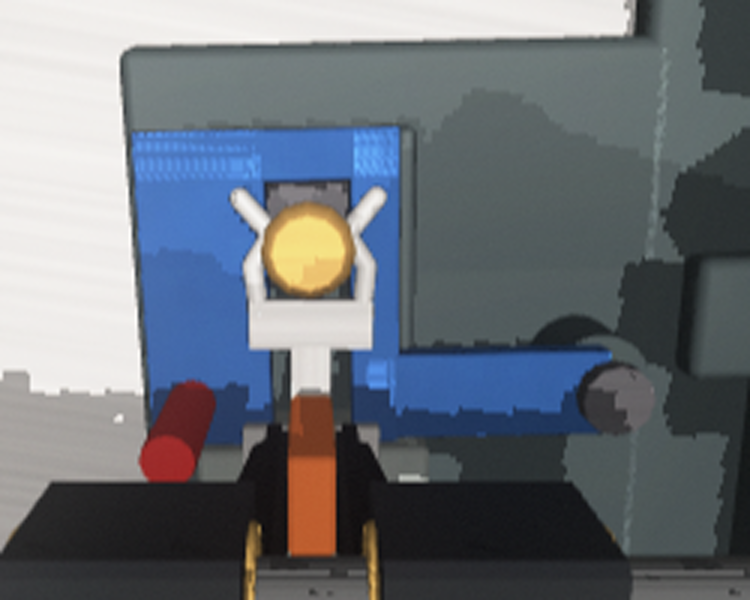

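>>> drive_tool --commands '[{"dx": 0.8,"dy": 0.13,"dz": 0,"yaw": 0}]'

```text
t: 19.88
eef_pos: [510.4, -7.1, 60.2]
tcp_rot: [3.141, -0.001, 0.157]
ft_force: [0.8, 1.7, 0.4]
opening: 0.101
```

>>> drive_tool --commands '[{"dx": 0.8,"dy": 0.13,"dz": 0,"yaw": 0}]'

```text
t: 19.97
eef_pos: [511.1, -7.0, 60.1]
tcp_rot: [3.141, -0.001, 0.157]
ft_force: [2.2, 1.5, -1.1]
opening: 0.105
```

>>> drive_tool --commands '[{"dx": 0.8,"dy": 0.13,"dz": 0,"yaw": 0}]'

```text
t: 20.05
eef_pos: [511.8, -6.8, 60.1]
tcp_rot: [3.141, -0.001, 0.157]
ft_force: [2.0, 1.7, -0.8]
opening: 0.104
```

>>> drive_tool --commands '[{"dx": 0.8,"dy": 0.13,"dz": 0,"yaw": 0}]'

```text
t: 20.13
eef_pos: [512.4, -6.7, 60.0]
tcp_rot: [3.141, -0.0, 0.157]
ft_force: [1.4, 1.2, -0.3]
opening: 0.107
```

>>> drive_tool --commands '[{"dx": 0.8,"dy": 0.13,"dz": 0,"yaw": 0}]'

```text
t: 20.22
eef_pos: [513.0, -6.6, 59.9]
tcp_rot: [3.141, 0.0, 0.157]
ft_force: [0.5, 0.7, 0.4]
opening: 0.101
```

>>> drive_tool --commands '[{"dx": 0.8,"dy": 0.13,"dz": 0,"yaw": 0}]'

```text
t: 20.3
eef_pos: [513.7, -6.5, 59.9]
tcp_rot: [3.142, 0.0, 0.157]
ft_force: [-0.0, 0.5, -0.7]
opening: 0.101
```

>>> drive_tool --commands '[{"dx": 0.8,"dy": 0.13,"dz": 0,"yaw": 0}]'

```text
t: 20.38
eef_pos: [514.4, -6.4, 59.9]
tcp_rot: [3.142, 0.001, 0.157]
ft_force: [-0.2, 0.8, -0.5]
opening: 0.103
```

```bash
python3 -c "
from look import *
look('w16',[('stud_groove',50.5),('clip_eye',51.7)])
im=cv2.imread('pics/w16.png'); cv2.imwrite('pics/w16c.png',cv2.resize(im[80:280,150:400],(750,600),interpolation=cv2.INTER_CUBIC))
"
```

```text
[514.4  -6.4  59.9] [3.1 0.  0.2] [-0.2  0.8 -0.5] t 20.3833
stud_groove [256.7 168.8] 0.78 at z 50.5 [554.2  -1.3  50.5]
clip_eye [255.1 169.4] 0.9 at z 51.7 [553.8  -0.2  51.7]
```

View pics/w16c.png

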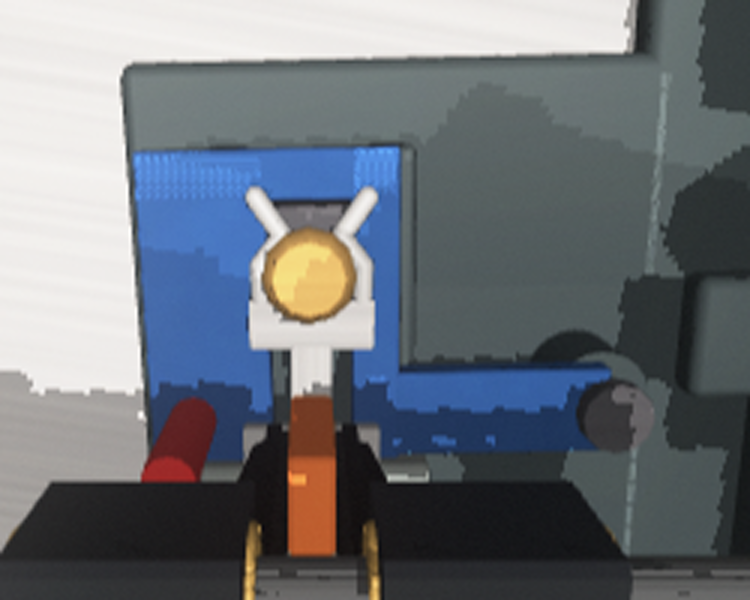

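>>> drive_tool --commands '[{"dx": 0.8,"dy": 0.13,"dz": 0,"yaw": 0}]'

```text
t: 20.62
eef_pos: [515.2, -6.3, 59.9]
tcp_rot: [3.142, 0.0, 0.157]
ft_force: [0.7, 0.8, -0.6]
opening: 0.102
```

>>> drive_tool --commands '[{"dx": 0.8,"dy": 0.13,"dz": 0,"yaw": 0}]'

```text
t: 20.7
eef_pos: [515.8, -6.1, 59.9]
tcp_rot: [-3.142, 0.001, 0.157]
ft_force: [-1.8, -0.7, -0.0]
opening: 0.101
```

>>> drive_tool --commands '[{"dx": 0.7,"dy": 0.11,"dz": 0,"yaw": 0}]'

```text
t: 20.78
eef_pos: [516.5, -5.9, 59.9]
tcp_rot: [-3.141, 0.001, 0.157]
ft_force: [-1.8, -1.2, 0.1]
opening: 0.105
```

>>> drive_tool --commands '[{"dx": 0.7,"dy": 0.11,"dz": 0,"yaw": 0}]'

```text
t: 20.87
eef_pos: [517.0, -5.8, 59.8]
tcp_rot: [-3.141, 0.002, 0.157]
ft_force: [-4.9, -0.7, 0.8]
opening: 0.107
```

>>> drive_tool --commands '[{"dx": 0.7,"dy": 0.11,"dz": 0,"yaw": 0}]'

```text
t: 20.95
eef_pos: [517.1, -5.7, 59.7]
tcp_rot: [-3.141, 0.003, 0.157]
ft_force: [-6.9, -1.2, 1.3]
opening: 0.103
```

>>> drive_tool --commands '[{"dx": 0.5,"dy": 0.08,"dz": 0,"yaw": 0}]'

```text
t: 21.03
eef_pos: [517.2, -5.6, 59.6]
tcp_rot: [-3.141, 0.004, 0.157]
ft_force: [-8.6, -1.7, 1.2]
opening: 0.105
```

```bash
python3 -c "
from look import *
look('w17',[('stud_groove',50.5),('clip_eye',51.7)])
im=cv2.imread('pics/w17.png'); cv2.imwrite('pics/w17c.png',cv2.resize(im[80:280,150:400],(750,600),interpolation=cv2.INTER_CUBIC))
"
```

```text
[517.2  -5.6  59.6] [-3.1  0.   0.2] [-8.6 -1.7  1.2] t 21.0333
stud_groove [253.3 172.4] 0.97 at z 50.5 [554.1   1.5  50.5]
stud_groove [351.9 218.1] 0.51 at z 50.5 [531.6 -76.4  50.5]
clip_eye [255.5 166.8] 0.72 at z 51.7 [558.5   0.6  51.7]
```

View pics/w17c.png

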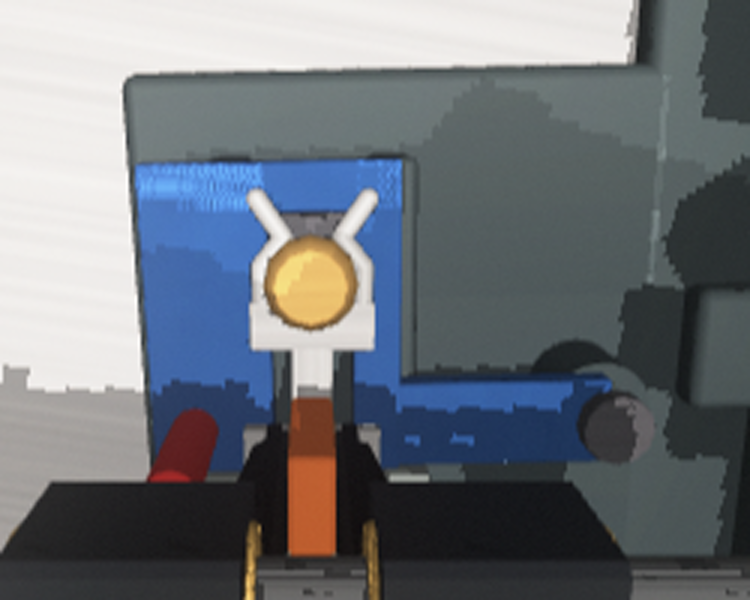

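>>> drive_tool --commands '[{"dx": -1,"dy": -0.16,"dz": -0.5,"yaw": 0},{"dx": -0.6,"dy": -0.1,"dz": 0,"yaw": 0},{"dx": 0,"dy": 0,"dz": 0,"yaw": 0}]'

```text
t: 21.43
eef_pos: [516.9, -5.9, 59.3]
tcp_rot: [-3.141, 0.001, 0.157]
ft_force: [-3.3, -0.6, -0.8]
opening: 0.1
```

>>> drive_tool --commands '[{"dx": 0,"dy": 0,"dz": 0,"yaw": 0},{"dx": 0,"dy": 0,"dz": 0,"yaw": 0},{"dx": 0,"dy": 0,"dz": 0,"yaw": 0},{"dx": 0,"dy": 0,"dz": 0,"yaw": 0}]' --grip 0.18

```text
t: 21.77
eef_pos: [517.7, -5.9, 59.6]
tcp_rot: [3.141, -0.001, 0.157]
ft_force: [0.4, 0.6, -0.2]
opening: 0.181
```

```bash
python3 -c "
from look import *
look('w18',[('stud_groove',50.5),('clip_eye',50.5)])
im=cv2.imread('pics/w18.png'); cv2.imwrite('pics/w18c.png',cv2.resize(im[80:280,150:400],(750,600),interpolation=cv2.INTER_CUBIC))
"
```

```text
[517.7  -5.9  59.6] [ 3.1 -0.   0.2] [ 0.4  0.6 -0.2] t 21.7667
stud_groove [255.1 170.4] 0.59 at z 50.5 [556.2   0.1  50.5]
clip_eye [250.6 169.1] 0.58 at z 50.5 [556.6   3.4  50.5]
```

View pics/w18c.png

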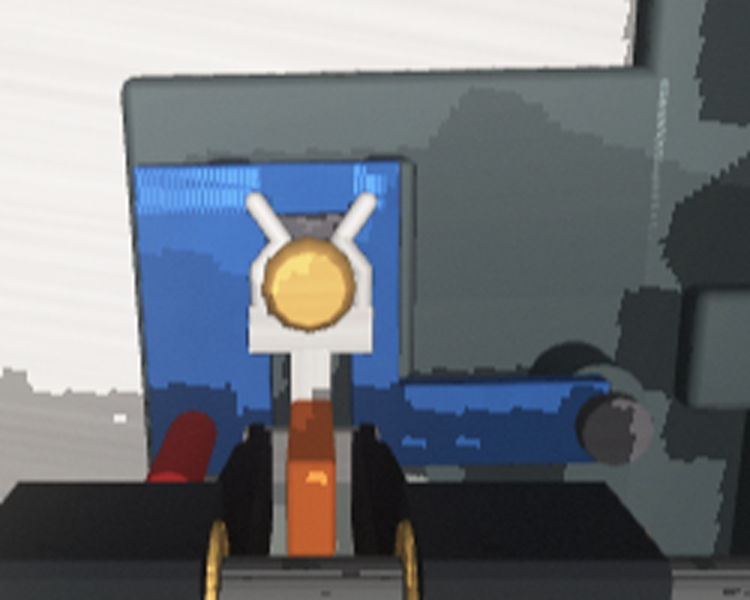

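>>> drive_tool --commands '[{"dx": 0,"dy": 0,"dz": 5,"yaw": 0},{"dx": 0,"dy": 0,"dz": 12,"yaw": 0},{"dx": 0,"dy": 0,"dz": 20,"yaw": 0},{"dx": 0,"dy": 0,"dz": 30,"yaw": 0},{"dx": -10,"dy": 0,"dz": 30,"yaw": 0}]'

```text
t: 22.33
eef_pos: [507.9, -6.0, 157.6]
tcp_rot: [3.142, 0.0, 0.157]
ft_force: [-0.3, -0.0, -0.5]
opening: 0.182
```

>>> drive_tool --commands '[{"dx": -20,"dy": 0,"dz": 25,"yaw": 0},{"dx": -20,"dy": 0,"dz": 20,"yaw": 0},{"dx": 0,"dy": 0,"dz": 0,"yaw": 0},{"dx": 0,"dy": 0,"dz": 0,"yaw": 0}]'

```text
t: 22.67
eef_pos: [467.3, -5.9, 202.7]
tcp_rot: [3.141, -0.003, 0.157]
ft_force: [0.6, 0.9, 0.4]
opening: 0.181
```

```bash
python3 -c "
from look import *
look('w19',[('stud_groove',50.5),('clip_eye',50.5),('bar_peg',70),('bar_pivot',48)])
im=cv2.imread('pics/w19.png'); cv2.imwrite('pics/w19c.png',cv2.resize(im[60:260,150:400],(750,600),interpolation=cv2.INTER_CUBIC))
snap('side','sd19')
im=cv2.imread('pics/sd19.png'); cv2.imwrite('pics/sd19c.png',cv2.resize(im[110:230,180:340],(800,600),interpolation=cv2.INTER_CUBIC))
"
```

```text
[467.3  -5.9 202.7] [ 3.1 -0.   0.2] [0.6 0.9 0.4] t 22.6667
stud_groove [257.9 107.8] 0.81 at z 50.5 [554.3   3.8  50.5]
clip_eye [262.4 108.3] 0.75 at z 50.5 [554.6  -1.4  50.5]
bar_peg [236.2 146.2] 0.88 at z 70 [509.   21.4  70. ]
bar_pivot [320.5 142.5] 0.98 at z 48 [527.  -76.6  48. ]
```

View pics/w19c.png

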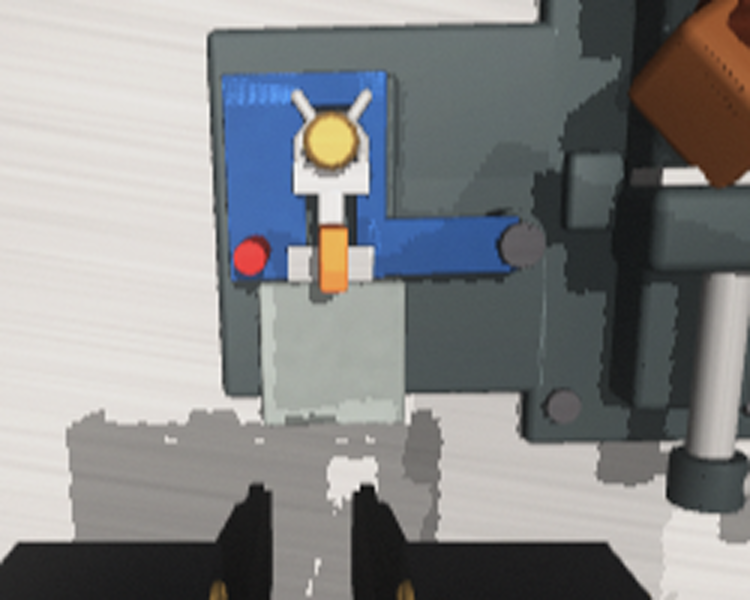

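View pics/sd19c.png

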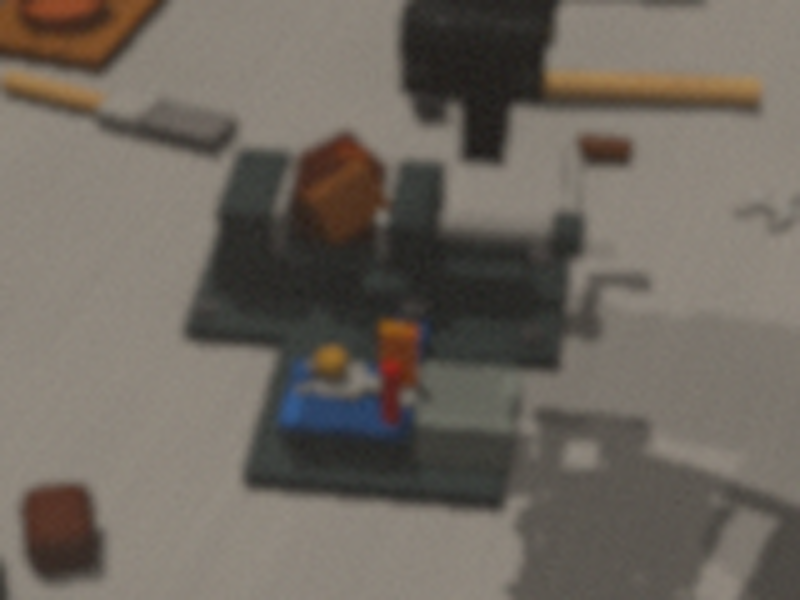

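```bash
python3 -c "
from cell import env
env.job_done(); s=env.state(); print(s['t'],s['ft_force'])"
```

```text
the job is handed in; nothing more can be done
the job is handed in; nothing more can be done
```

I closed the lock bar, pushed the spring clip home on the stud, let go and handed the job in at about 22.7 s; no verdict was given.

- **Lock bar:** I pushed the red peg round its arc with the closed fingers. It met a hard stop, with about 19 N along the push (about 21 N in all) as the highest reading. In the last wrist picture the bar's edges run parallel to the shelf.
- **Clip:** I took the orange-tabbed clip from the plate, not the green look-alike, and slid it just above the shelf into the groove. The stud gave way about 30 mm to its stop, and the clip passed the throat at about 5.6 N. The eye's back then met the neck hard at about 8.6 N.
- **Last checks:**
  - In the pictures the clip lies flat on the bar, its prongs closed around the neck, and the gripper is clear above it.
  - The networks put clip eye and stud at about the same place along the push but disagreed sideways by about 5 mm. The picture shows them concentric, so I took that as detector error; I did not measure it any finer.
  - My last pictures show the hammer and ore lump where they were. I did not check the jar or cup at the end, but the arm never went near them.
- **One fault:** while feeling for the shelf's height I pressed the held clip on the shelf with about 40 N for a moment. I backed off at once, and that press was on the shelf, not on the stud or the bar as far as I could see.

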